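Fit the valve handles on an air test manifold

ROBOT

A 6-joint arm with a two-finger parallel gripper is mounted at the origin on the work surface. World frame = base frame: x ahead of the robot, y to its left, z up, the work surface at z = 0. Lengths are in m, angles in rad, forces in N, time in s.
With the tool pointing down it reaches from about 0.35 to 0.85 m from the base axis. Payload 8.1 kg.
Tool frame: the origin (TCP) lies between the finger pads; the fingertips stand 17 mm ahead of it and the grasp point (between the pads) lies 2 mm behind it; x points along the fingers, z is the direction in which the jaws open and shut, and the axes are right-handed (so a half turn about x gives the same grasp; the last joint's range is limited). The gripper opens to 93 mm and grips with 3 to 60 N. Pads are 15 mm wide; open, the fingers measure 128 mm over their backs; the gripper's body (75 mm by 188 mm) begins 65 mm behind the grasp point.
Start: joints at [1.03, 0.13, 1.488, -0, 1.523, -0.085], TCP at [0.264, 0.539, 0.236] pointing down, gripper open.
Joint ranges: [-2.96, 2.96], [-0.89, 2.26], [0.02, 2.5], [-1.34, 4.48], [0, 2.73], [-2.66, 2.66]. Speed limits (rad/s): [2.39, 2.39, 2.79, 3.14, 3.14, 3.14].

INTERFACE

Orientations are given as a rotation vector (axis times angle).
In Python, from plant import arm gives the robot as it stands.
- The arm moves only by the tool arm_command, never from a script. Its argument "steps" is a list of rows, each an object of numbers: "claw": the finger opening in m, from 0 to 0.093; "tx", "ty", "tz": the shift along the tool's x, y, z in m; "ax", "ay", "az": the turn, a rotation vector about the tool's x, y, z in degrees. In form: [{"claw": .., "tx": .., "ty": .., "tz": .., "ax": .., "ay": .., "az": ..}, ...]. A call has 1 to 20 rows; each row is the pose to reach, as a shift and turn from the pose measured when the call began, along the tool's axes at that moment; what a row does not reach only later rows make up. A row lasts 1/8 s, in which the tool goes at most 62.5 mm and 10.7 degrees, less where a joint would pass 70% of its speed; a pose out of reach is approached as far as the arm can. A call with a gripper value outside its range is refused whole. The fingers move at their own pace and stop on an object; "force" is the grip in N (left out, the last holds). Time passes only in rows, so rows that repeat a pose let the fingers close. It gives the time, the measured TCP pose, the force and the opening at its end, in the units of the state.
- arm.get_obs(): the state, without advancing time (a new reading comes with each control period).
- arm.capture(name): name is "side" or "top"; returns (picture, depth): 400x640x3 uint8, red, green, blue; 400x640 float32, m along the optical axis (not along the pixel's ray), 0 where there is no reading.
- arm.camera_params(name): a dict with "intrinsics" (3x3 intrinsics, pixels), "extrinsics" (4x4, takes a point from camera to world coordinates). Camera axes: x right, y down, z forward; pixel columns grow to the right and rows downward; lengths in m; the calibration is good to about 2 mm. A picture is of the moment at which its call begins. camera_params takes no time and is no camera call.
- arm.close_job(): hands the job in, once; it reports no verdict.
The state is a dict: "t": time; "joint_positions": joint angles; "joint_vel": joint speeds; "joint_efforts": joint torques, N m; "tool_pos": TCP position; "tcp_rot": TCP orientation; "ft_force": force on the tool from outside, world axes, zero at the start; "moment": the same for the moment, N m; "gripper_width": opening from 0.0 (shut) to 1.0 (fully open).
Only numpy, scipy, OpenCV 4.12 (cv2) and the standard library are available. Lean on these libraries where they do the work, as an engineer would, in place of code of your own. Each camera call takes 0.05 s, during which the arm holds its last target.

TASK

Make the air test manifold ready for a leak test: first press both hinged pipe-clamp straps down until their catches hold them shut, and only then fit every loose butterfly handle fully home on a square valve stem of its own (any stem will do). Turn each valve that has got a handle clockwise to its closed stop, so that the handle's bar lies straight across the pipe, and leave the other things on the bench where they are.

Things in the scene. Friction and masses are not known exactly. Their poses are not given: they have to be found in the camera images.
- manifold: air test manifold, fixed: base plate 90 x 540 x 12 mm; steel pipe of 28 mm diameter along y, axis 55 mm above the bench; four valves at y = -165, -55, 55, 165 mm (46 mm cubes up to 80 mm, then a round neck of 30 mm diameter up to 110 mm); black clamps at y = -235 and 235 mm. Origin: centre of the base plate's underside; x across the pipe, away from the robot; z up
- stem1_seat (a point): foot of square valve stem 1 (counted from the manifold's -y end), on the stem's axis at the top of the valve neck, 110 mm above the bench. The stem is 18 x 18 mm and rises 24 mm above this point, its top 5 mm tapered to 13.6 mm. The point's x and y axes are normal to the stem's flats and turn with the stem; z up
- stem1 (a joint): turn of that valve stem, rad: 0 = closed, at its stop, stem flats square to the pipe; grows anticlockwise seen from above as the valve opens, to 1.57. It starts part open and needs about 0.07 N m to turn
- stem2_seat (a point): foot of square valve stem 2 (counted from the manifold's -y end), on the stem's axis at the top of the valve neck, 110 mm above the bench. The stem is 18 x 18 mm and rises 24 mm above this point, its top 5 mm tapered to 13.6 mm. The point's x and y axes are normal to the stem's flats and turn with the stem; z up
- stem2 (a joint): turn of that valve stem, rad: 0 = closed, at its stop, stem flats square to the pipe; grows anticlockwise seen from above as the valve opens, to 1.57. It starts part open and needs about 0.07 N m to turn
- stem3_seat (a point): foot of square valve stem 3 (counted from the manifold's -y end), on the stem's axis at the top of the valve neck, 110 mm above the bench. The stem is 18 x 18 mm and rises 24 mm above this point, its top 5 mm tapered to 13.6 mm. The point's x and y axes are normal to the stem's flats and turn with the stem; z up
- stem3 (a joint): turn of that valve stem, rad: 0 = closed, at its stop, stem flats square to the pipe; grows anticlockwise seen from above as the valve opens, to 1.57. It starts part open and needs about 0.07 N m to turn
- stem4_seat (a point): foot of square valve stem 4 (counted from the manifold's -y end), on the stem's axis at the top of the valve neck, 110 mm above the bench. The stem is 18 x 18 mm and rises 24 mm above this point, its top 5 mm tapered to 13.6 mm. The point's x and y axes are normal to the stem's flats and turn with the stem; z up
- stem4 (a joint): turn of that valve stem, rad: 0 = closed, at its stop, stem flats square to the pipe; grows anticlockwise seen from above as the valve opens, to 1.57. It starts part open and needs about 0.07 N m to turn
- strap_a (a joint): hinge of the black clamp strap at the manifold's -y end, rad: 0 = snapped shut, grows as it opens, up to 0.9. A light spring holds it up; the last 0.07 rad goes over a spring catch (about 6 N at the pad), which then holds it at 0. The hinge axis runs along the manifold's y, 45 mm beyond the pipe's axis (manifold x = 45 mm) and 60 mm above the bench, at manifold y = -235 mm
- strap_a_pad (a point): place to press on that strap: on its upper face, 70 mm from the hinge axis along the strap (towards the robot when shut) and 27 mm above the hinge axis when shut, which is 87 mm above the bench. The strap is a bar 90 x 34 x 12 mm whose free end lies 17 mm beyond this point. Moves with the strap
- strap_b (a joint): hinge of the black clamp strap at the manifold's +y end, rad: 0 = snapped shut, grows as it opens, up to 0.9. A light spring holds it up; the last 0.07 rad goes over a spring catch (about 6 N at the pad), which then holds it at 0. The hinge axis runs along the manifold's y, 45 mm beyond the pipe's axis (manifold x = 45 mm) and 60 mm above the bench, at manifold y = 235 mm
- strap_b_pad (a point): place to press on that strap: on its upper face, 70 mm from the hinge axis along the strap (towards the robot when shut) and 27 mm above the hinge axis when shut, which is 87 mm above the bench. The strap is a bar 90 x 34 x 12 mm whose free end lies 17 mm beyond this point. Moves with the strap
- handle1: loose aluminium butterfly handle, hub down: square hub 40 x 40 mm, 34 mm tall, in its underside a square bore 20 x 20 mm, 26 mm deep (flats along x and y, mouth chamfered 2 mm); on top a bar 100 mm long (along x), 18 mm wide, 14 mm tall; 48 mm tall in all, 0.16 kg. Origin: centre of the hub's underside; z up. Grip the hub across the bar (40 mm). May be absent
- handle2: loose aluminium butterfly handle, hub down: square hub 40 x 40 mm, 34 mm tall, in its underside a square bore 20 x 20 mm, 26 mm deep (flats along x and y, mouth chamfered 2 mm); on top a bar 100 mm long (along x), 18 mm wide, 14 mm tall; 48 mm tall in all, 0.16 kg. Origin: centre of the hub's underside; z up. Grip the hub across the bar (40 mm). May be absent
- handle3: loose aluminium butterfly handle, hub down: square hub 40 x 40 mm, 34 mm tall, in its underside a square bore 20 x 20 mm, 26 mm deep (flats along x and y, mouth chamfered 2 mm); on top a bar 100 mm long (along x), 18 mm wide, 14 mm tall; 48 mm tall in all, 0.16 kg. Origin: centre of the hub's underside; z up. Grip the hub across the bar (40 mm). May be absent
- handle4: loose aluminium butterfly handle, hub down: square hub 40 x 40 mm, 34 mm tall, in its underside a square bore 20 x 20 mm, 26 mm deep (flats along x and y, mouth chamfered 2 mm); on top a bar 100 mm long (along x), 18 mm wide, 14 mm tall; 48 mm tall in all, 0.16 kg. Origin: centre of the hub's underside; z up. Grip the hub across the bar (40 mm). May be absent
- adapter: brass hose adapter, 30 mm across, 45 mm tall, stands among the handles; origin: centre of its underside; to be left alone
- wrench: steel spanner lying flat on the right, beside the manifold's end; origin: under its middle; to be left alone
- jar: white jar, 60 mm across, 80 mm tall, on the left; origin: centre of its underside; to be left alone
Mind the look-alikes: they are no part of the job. What is shaped like the handle1 but green or yellow is not meant. What is shaped like the handle2 but turquoise is not meant.

How it is judged:
On the way, in this order (a step that is already met when the one before it is completed fails the run):
1. both clamp straps are snapped shut (value of joint each of strap_a, strap_b below 0.04 rad), for 0.3 s.
2. every handle is fully home on a stem of its own (((distance between handle1 and stem1_seat below 0.005 m and angle between handle1's own z axis and vertical below 0.12 rad) or (distance between handle1 and stem2_seat below 0.005 m and angle between handle1's own z axis and vertical below 0.12 rad) or (distance between handle1 and stem3_seat below 0.005 m and angle between handle1's own z axis and vertical below 0.12 rad) or (distance between handle1 and stem4_seat below 0.005 m and angle between handle1's own z axis and vertical below 0.12 rad)) and ((distance between handle2 and stem1_seat below 0.005 m and angle between handle2's own z axis and vertical below 0.12 rad) or (distance between handle2 and stem2_seat below 0.005 m and angle between handle2's own z axis and vertical below 0.12 rad) or (distance between handle2 and stem3_seat below 0.005 m and angle between handle2's own z axis and vertical below 0.12 rad) or (distance between handle2 and stem4_seat below 0.005 m and angle between handle2's own z axis and vertical below 0.12 rad)) and ((distance between handle3 and stem1_seat below 0.005 m and angle between handle3's own z axis and vertical below 0.12 rad) or (distance between handle3 and stem2_seat below 0.005 m and angle between handle3's own z axis and vertical below 0.12 rad) or (distance between handle3 and stem3_seat below 0.005 m and angle between handle3's own z axis and vertical below 0.12 rad) or (distance between handle3 and stem4_seat below 0.005 m and angle between handle3's own z axis and vertical below 0.12 rad)) and ((distance between handle4 and stem1_seat below 0.005 m and angle between handle4's own z axis and vertical below 0.12 rad) or (distance between handle4 and stem2_seat below 0.005 m and angle between handle4's own z axis and vertical below 0.12 rad) or (distance between handle4 and stem3_seat below 0.005 m and angle between handle4's own z axis and vertical below 0.12 rad) or (distance between handle4 and stem4_seat below 0.005 m and angle between handle4's own z axis and vertical below 0.12 rad))), for 0.2 s.
At the end, for the whole second after the job is handed in: Both straps are held shut (within 0.04 rad); every handle sits on a square stem, the centre of its hub's underside within 5 mm of the seat and upright within 0.12 rad, at rest; the stems under the handles are within 0.14 rad of closed and the bars within 0.25 rad of straight across the pipe (all of step 1 and ((distance between handle1 and stem1_seat below 0.005 m and angle between handle1's own z axis and vertical below 0.12 rad and value of joint stem1 below 0.14 rad and angle between the x axis of handle1 and the x axis of manifold, either way round below 0.25 rad and linear speed of handle1 below 0.03 m/s) or (distance between handle1 and stem2_seat below 0.005 m and angle between handle1's own z axis and vertical below 0.12 rad and value of joint stem2 below 0.14 rad and angle between the x axis of handle1 and the x axis of manifold, either way round below 0.25 rad and linear speed of handle1 below 0.03 m/s) or (distance between handle1 and stem3_seat below 0.005 m and angle between handle1's own z axis and vertical below 0.12 rad and value of joint stem3 below 0.14 rad and angle between the x axis of handle1 and the x axis of manifold, either way round below 0.25 rad and linear speed of handle1 below 0.03 m/s) or (distance between handle1 and stem4_seat below 0.005 m and angle between handle1's own z axis and vertical below 0.12 rad and value of joint stem4 below 0.14 rad and angle between the x axis of handle1 and the x axis of manifold, either way round below 0.25 rad and linear speed of handle1 below 0.03 m/s)) and ((distance between handle2 and stem1_seat below 0.005 m and angle between handle2's own z axis and vertical below 0.12 rad and value of joint stem1 below 0.14 rad and angle between the x axis of handle2 and the x axis of manifold, either way round below 0.25 rad and linear speed of handle2 below 0.03 m/s) or (distance between handle2 and stem2_seat below 0.005 m and angle between handle2's own z axis and vertical below 0.12 rad and value of joint stem2 below 0.14 rad and angle between the x axis of handle2 and the x axis of manifold, either way round below 0.25 rad and linear speed of handle2 below 0.03 m/s) or (distance between handle2 and stem3_seat below 0.005 m and angle between handle2's own z axis and vertical below 0.12 rad and value of joint stem3 below 0.14 rad and angle between the x axis of handle2 and the x axis of manifold, either way round below 0.25 rad and linear speed of handle2 below 0.03 m/s) or (distance between handle2 and stem4_seat below 0.005 m and angle between handle2's own z axis and vertical below 0.12 rad and value of joint stem4 below 0.14 rad and angle between the x axis of handle2 and the x axis of manifold, either way round below 0.25 rad and linear speed of handle2 below 0.03 m/s)) and ((distance between handle3 and stem1_seat below 0.005 m and angle between handle3's own z axis and vertical below 0.12 rad and value of joint stem1 below 0.14 rad and angle between the x axis of handle3 and the x axis of manifold, either way round below 0.25 rad and linear speed of handle3 below 0.03 m/s) or (distance between handle3 and stem2_seat below 0.005 m and angle between handle3's own z axis and vertical below 0.12 rad and value of joint stem2 below 0.14 rad and angle between the x axis of handle3 and the x axis of manifold, either way round below 0.25 rad and linear speed of handle3 below 0.03 m/s) or (distance between handle3 and stem3_seat below 0.005 m and angle between handle3's own z axis and vertical below 0.12 rad and value of joint stem3 below 0.14 rad and angle between the x axis of handle3 and the x axis of manifold, either way round below 0.25 rad and linear speed of handle3 below 0.03 m/s) or (distance between handle3 and stem4_seat below 0.005 m and angle between handle3's own z axis and vertical below 0.12 rad and value of joint stem4 below 0.14 rad and angle between the x axis of handle3 and the x axis of manifold, either way round below 0.25 rad and linear speed of handle3 below 0.03 m/s)) and ((distance between handle4 and stem1_seat below 0.005 m and angle between handle4's own z axis and vertical below 0.12 rad and value of joint stem1 below 0.14 rad and angle between the x axis of handle4 and the x axis of manifold, either way round below 0.25 rad and linear speed of handle4 below 0.03 m/s) or (distance between handle4 and stem2_seat below 0.005 m and angle between handle4's own z axis and vertical below 0.12 rad and value of joint stem2 below 0.14 rad and angle between the x axis of handle4 and the x axis of manifold, either way round below 0.25 rad and linear speed of handle4 below 0.03 m/s) or (distance between handle4 and stem3_seat below 0.005 m and angle between handle4's own z axis and vertical below 0.12 rad and value of joint stem3 below 0.14 rad and angle between the x axis of handle4 and the x axis of manifold, either way round below 0.25 rad and linear speed of handle4 below 0.03 m/s) or (distance between handle4 and stem4_seat below 0.005 m and angle between handle4's own z axis and vertical below 0.12 rad and value of joint stem4 below 0.14 rad and angle between the x axis of handle4 and the x axis of manifold, either way round below 0.25 rad and linear speed of handle4 below 0.03 m/s))); the robot touches nothing.
It fails at once if a handle is put on a stem while a clamp strap is still open (value of joint any of strap_a, strap_b above 0.3 rad and ((distance between handle1 and stem1_seat below 0.005 m and angle between handle1's own z axis and vertical below 0.12 rad) or (distance between handle1 and stem2_seat below 0.005 m and angle between handle1's own z axis and vertical below 0.12 rad) or (distance between handle1 and stem3_seat below 0.005 m and angle between handle1's own z axis and vertical below 0.12 rad) or (distance between handle1 and stem4_seat below 0.005 m and angle between handle1's own z axis and vertical below 0.12 rad) or (distance between handle2 and stem1_seat below 0.005 m and angle between handle2's own z axis and vertical below 0.12 rad) or (distance between handle2 and stem2_seat below 0.005 m and angle between handle2's own z axis and vertical below 0.12 rad) or (distance between handle2 and stem3_seat below 0.005 m and angle between handle2's own z axis and vertical below 0.12 rad) or (distance between handle2 and stem4_seat below 0.005 m and angle between handle2's own z axis and vertical below 0.12 rad) or (distance between handle3 and stem1_seat below 0.005 m and angle between handle3's own z axis and vertical below 0.12 rad) or (distance between handle3 and stem2_seat below 0.005 m and angle between handle3's own z axis and vertical below 0.12 rad) or (distance between handle3 and stem3_seat below 0.005 m and angle between handle3's own z axis and vertical below 0.12 rad) or (distance between handle3 and stem4_seat below 0.005 m and angle between handle3's own z axis and vertical below 0.12 rad) or (distance between handle4 and stem1_seat below 0.005 m and angle between handle4's own z axis and vertical below 0.12 rad) or (distance between handle4 and stem2_seat below 0.005 m and angle between handle4's own z axis and vertical below 0.12 rad) or (distance between handle4 and stem3_seat below 0.005 m and angle between handle4's own z axis and vertical below 0.12 rad) or (distance between handle4 and stem4_seat below 0.005 m and angle between handle4's own z axis and vertical below 0.12 rad))).
It fails at once if a bystander is pushed more than 60 mm from its place (distance of any of adapter, wrench, jar from where it was at the start of the episode above 0.06 m).
Of handle1, handle2, handle3, handle4 only 3 to 4 are there at a start; the rules pass over those that are not, and their reading is None.
At some moment in a run one of handle1, handle2, handle3, handle4 may be knocked a few centimetres aside while the robot is not near it.
It also fails if it takes over 208 s, if anything falls off the work surface, if the arm or the gripper's body presses on something with over 40 N, if the wrist force passes 120 N, or if a joint passes its speed limit or range.

## Working session

There is one attempt and no reset: what is moved stays moved. The work goes in short steps, Python scripts to look and compute and a tool call to move; the robot and the scene stay as the last step left them, time stands still between calls to the robot, and variables do not carry over. Pictures are saved under pics/ and viewed, and the job is handed in when it is done.

Besides the shell and the picture viewer there is one more tool, called after ">>>" as name(argument=value, ...), one argument or row to a line, values as JSON. arm_command: Moves the arm, as the interface text tells. Its arguments: {"type":"object","properties":{"steps":{"type":"array"},"force":{"type":"number"}},"required":["steps"]}

```bash
ls; mkdir -p pics
python3 - <<'E'
from plant import arm
import cv2,numpy as np
print(arm.get_obs())
for n in("side","top"):
    p,d=arm.capture(n); cv2.imwrite(f"pics/{n}0.png",cv2.cvtColor(p,cv2.COLOR_RGB2BGR)); np.save(f"{n}0.npy",d)
    print(n,arm.camera_params(n))
E
```

```text
pics
{'t': 0.0, 'joint_positions': array([ 1.02958789e+00,  1.31174330e-01,  1.48924002e+00,  2.61427625e-05,
        1.52301477e+00, -8.54061295e-02]), 'joint_vel': array([-0.00027381, -0.00255921,  0.0014017 ,  0.00085367, -0.00028541,
        0.00058439]), 'joint_efforts': array([ 4.77440146e-03, -5.59823227e+01, -4.91779232e+01,  7.75519735e-02,
        3.52216687e-02, -5.76248203e-05]), 'tool_pos': array([0.2638108 , 0.53830197, 0.23460112]), 'tcp_rot': array([-0.86812182,  1.39269264,  0.86679066]), 'ft_force': array([-0.43167119, -0.56023943, -0.24675208]), 'moment': array([ 0.02024582, -0.02279382,  0.02838878]), 'gripper_width': 0.9986523990254867}
side {'intrinsics': array([[467.49518292,   0.        , 325.58708162],
       [  0.        , 467.49518292, 193.05592898],
       [  0.        ,   0.        ,   1.        ]]), 'extrinsics': array([[ 0.77163646, -0.39821282,  0.49598762, -0.26965345],
       [-0.63580375, -0.46059533,  0.61935897, -0.95231678],
       [-0.0181871 , -0.79327075, -0.60859736,  0.9899108 ],
       [ 0.        ,  0.        ,  0.        ,  1.        ]])}
top {'intrinsics': array([[466.58590782,   0.        , 319.89359422],
       [  0.        , 466.58590782, 199.33316087],
       [  0.        ,   0.        ,   1.        ]]), 'extrinsics': array([[-9.27333983e-03, -9.97652492e-01,  6.78491743e-02,
         3.82036195e-01],
       [-9.99956102e-01,  9.16094685e-03, -1.96747125e-03,
        -2.97355793e-02],
       [ 1.34128992e-03, -6.78644409e-02, -9.97693650e-01,
         1.74052061e+00],
       [ 0.00000000e+00,  0.00000000e+00,  0.00000000e+00,
         1.00000000e+00]])}
```

View pics/top0.png

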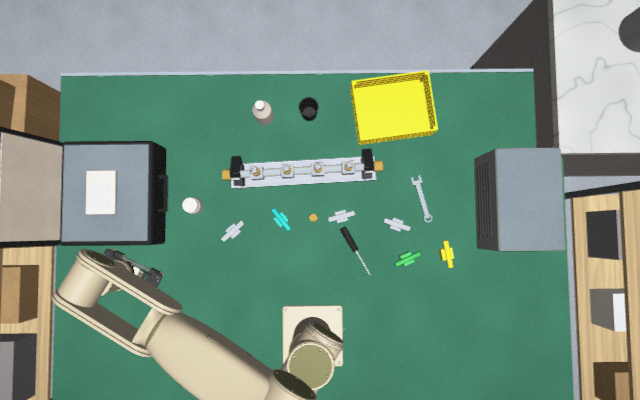

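View pics/side0.png

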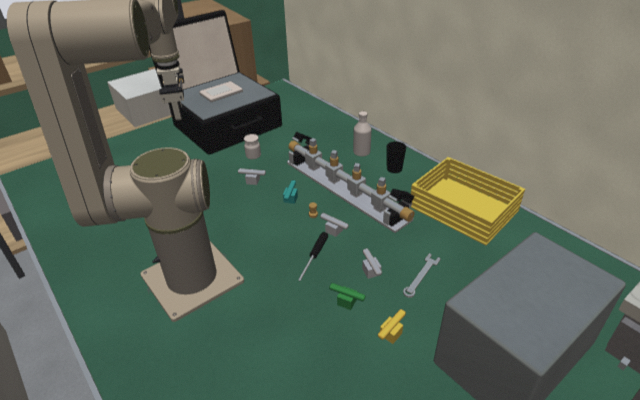

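```bash
cat > h.py <<'E'
import cv2,numpy as np
from plant import arm
from scipy.spatial.transform import Rotation as R
C={n:arm.camera_params(n) for n in("side","top")}
def cap(n,tag):
    p,d=arm.capture(n); b=cv2.cvtColor(p,cv2.COLOR_RGB2BGR); cv2.imwrite(f"pics/{n}_{tag}.png",b); np.save(f"{n}_{tag}.npy",d); return b,d
def ray(n,uv):
    K=C[n]["intrinsics"];E=C[n]["extrinsics"]
    v=np.linalg.inv(K)@[uv[0],uv[1],1]; return E[:3,3],E[:3,:3]@v
def onplane(n,uv,z):
    o,v=ray(n,uv); return o+v*(z-o[2])/v[2]
def dpt(n,uv,d):
    o,v=ray(n,uv); return o+v*d
def proj(n,P):
    E=C[n]["extrinsics"];K=C[n]["intrinsics"]
    c=E[:3,:3].T@(np.asarray(P)-E[:3,3]); q=K@c; return q[:2]/q[2]
def crop(b,x0,y0,w,h,s,name):
    c=cv2.resize(b[y0:y0+h,x0:x0+w],None,fx=s,fy=s,interpolation=cv2.INTER_CUBIC); cv2.imwrite(f"pics/{name}.png",c)
E
python3 - <<'E'
from h import *
t=cv2.imread("pics/top0.png");s=cv2.imread("pics/side0.png")
crop(t,215,140,200,130,4,"tz0"); crop(s,230,120,200,150,4,"sz0")
E
```

```text
(no output)
```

View pics/tz0.png

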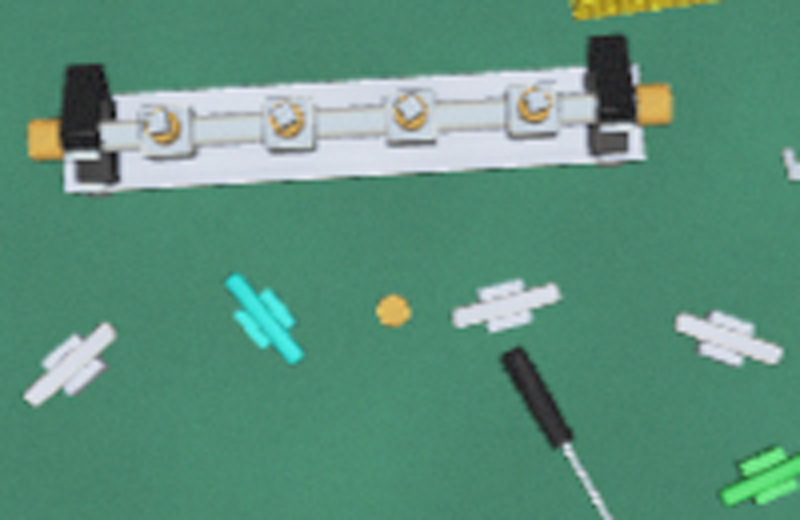

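View pics/sz0.png

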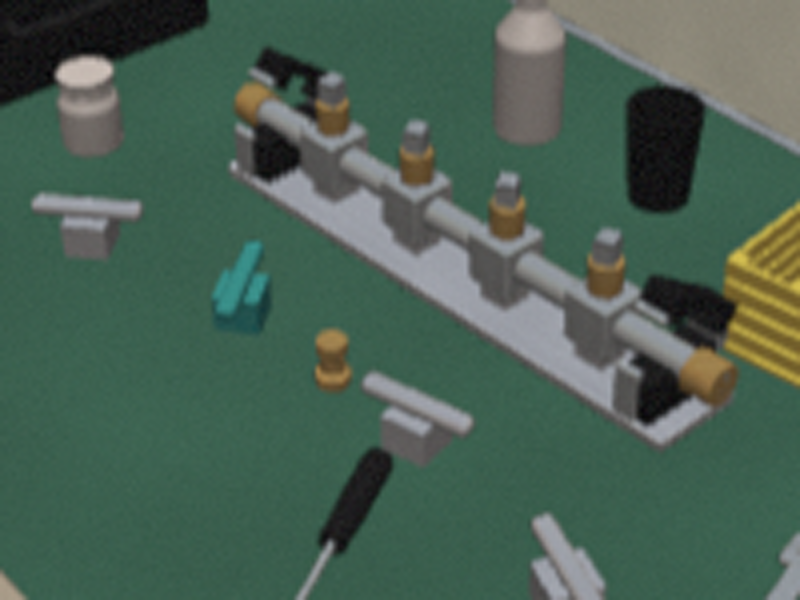

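Run:
```python
from h import *
t=cv2.imread("pics/top0.png");d=np.load("top0.npy")
K=C["top"]["intrinsics"];E=C["top"]["extrinsics"]
v,u=np.mgrid[0:400,0:640]
P=(np.stack([(u-K[0,2])/K[0,0],(v-K[1,2])/K[1,1],np.ones_like(u)],-1)*d[...,None])@E[:3,:3].T+E[:3,3]
hsv=cv2.cvtColor(t,cv2.COLOR_BGR2HSV)
lo=(hsv[...,1]<60)&(hsv[...,2]>120)
z=P[...,2]; print("bench z",np.median(z[190:280,230:420]))
# handles
m=(lo&(z>0.025)&(z<0.07)&(d>0)).astype(np.uint8); m[:, :200]=0;m[:,430:]=0;m[:195]=0;m[262:]=0
n,l,st,c=cv2.connectedComponentsWithStats(lo.astype(np.uint8)*((v>195)&(v<262)&(u>200)&(u<430)).astype(np.uint8))
for i in range(1,n):
    if st[i,4]<20: continue
    ii=l==i; zz=z[ii]
    b=ii&(z>0.041)
    pts=np.argwhere(b)[:,::-1].astype(np.float32)
    W=np.array([onplane("top",p,0.048)[:2] for p in pts])
    r=cv2.minAreaRect((W*1000).astype(np.float32))
    mu=W.mean(0); w,V=np.linalg.eigh(np.cov(W.T)); a=np.degrees(np.arctan2(V[1,1],V[0,1]))
    Wa=np.array([onplane("top",p,0.041)[:2] for p in np.argwhere(ii)[:,::-1]])
    print(c[i],st[i,4],len(pts),"zmax",np.percentile(zz,95),mu,Wa.mean(0),a%180,r)
# plate
m=(lo&(z>0.004)&(z<0.03)&(v<195)&(v>145)&(u>225)&(u<382)).astype(np.uint8)
pts=np.argwhere(m)[:,::-1]
W=np.array([onplane("top",p,0.012)[:2] for p in pts])
print("plate",cv2.minAreaRect((W*1000).astype(np.float32)),len(W))
# brass
br=(hsv[...,0]>8)&(hsv[...,0]<30)&(hsv[...,1]>90)&(v<195)&(v>145)&(u>215)&(u<390)
n,l,st,c=cv2.connectedComponentsWithStats(br.astype(np.uint8))
for i in range(1,n): 
    if st[i,4]>4: print("brass",c[i],st[i,4],np.median(z[l==i]),onplane("top",c[i],.055),onplane("top",c[i],0.11))
```

```text
bench z 0.0006650272738326635Traceback (most recent call last):
  File "<stdin>", line 18, in <module>
cv2.error: OpenCV(4.12.0) /io/opencv/modules/imgproc/src/convhull.cpp:143: error: (-215:Assertion failed) total >= 0 && (depth == CV_32F || depth == CV_32S) in function 'convexHull'
```

```bash
cat > meas.py <<'E'
from h import *
def cloud(n,d):
    K=C[n]["intrinsics"];E=C[n]["extrinsics"]
    v,u=np.mgrid[0:400,0:640]
    return (np.stack([(u-K[0,2])/K[0,0],(v-K[1,2])/K[1,1],np.ones_like(u)],-1)*d[...,None])@E[:3,:3].T+E[:3,3]
v,u=np.mgrid[0:400,0:640]
def lowsat(b):
    hsv=cv2.cvtColor(b,cv2.COLOR_BGR2HSV); return (hsv[...,1]<60)&(hsv[...,2]>120)
def handles(t,d):
    z=cloud("top",d)[...,2]; lo=lowsat(t); out=[]
    n,l,st,c=cv2.connectedComponentsWithStats((lo&(v>195)&(v<262)&(u>200)&(u<430)).astype(np.uint8))
    for i in range(1,n):
        if st[i,4]<60: continue
        ii=l==i; b=ii&(z>0.041)
        if b.sum()<40: continue
        W=np.array([onplane("top",p,0.048)[:2] for p in np.argwhere(b)[:,::-1]])
        r=cv2.minAreaRect((W*1000).astype(np.float32))
        w,V=np.linalg.eigh(np.cov(W.T)); a=np.degrees(np.arctan2(V[1,1],V[0,1]))%180
        out.append((W.mean(0),a)); print("handle px",c[i].round(1),st[i,4],len(W),"zmax",np.percentile(z[ii],95).round(4),"c",W.mean(0).round(4),"rect",np.round(r[0],1),np.round(r[1],1),round(r[2],1),"ang",a.round(1))
    return out
E
python3 - <<'E'
from meas import *
t=cv2.imread("pics/top0.png");d=np.load("top0.npy")
handles(t,d); z=cloud("top",d)[...,2]; lo=lowsat(t)
hsv=cv2.cvtColor(t,cv2.COLOR_BGR2HSV)
m=(lo&(z>0.004)&(z<0.03)&(v<195)&(v>145)&(u>225)&(u<382)).astype(np.uint8)
W=np.array([onplane("top",p,0.012)[:2] for p in np.argwhere(m)[:,::-1]])
print("plate",cv2.minAreaRect((W*1000).astype(np.float32)),len(W))
br=(hsv[...,0]>8)&(hsv[...,0]<30)&(hsv[...,1]>90)&(v<195)&(v>145)&(u>215)&(u<390)
n,l,st,c=cv2.connectedComponentsWithStats(br.astype(np.uint8))
for i in range(1,n): 
    if st[i,4]>4: print("brass",c[i],st[i,4],np.median(z[l==i]),onplane("top",c[i],.055),onplane("top",c[i],0.11))
# stem tops by depth
m=((z>0.12)&(v<195)&(v>145)&(u>242)&(u<360)).astype(np.uint8)
n,l,st,c=cv2.connectedComponentsWithStats(m)
for i in range(1,n):
    if st[i,4]>4: print("stem",c[i],st[i,4],np.percentile(z[l==i],90),onplane("top",c[i],.13))
E
```

```text
handle px [340.9 215.9] 214 120 zmax 0.0531 c [ 0.437  -0.1095] rect [ 440.  -107.6] [24.6 95.9] 13.5 ang 103.7
handle px [396.5 224.3] 226 129 zmax 0.0529 c [ 0.4037 -0.3094] rect [ 403.4 -309.2] [97.  32.2] 71.0 ang 70.0
handle px [232.7 230.9] 232 134 zmax 0.0523 c [0.3865 0.2857] rect [384.5 285.4] [37.2 97.5] 39.5 ang 130.7
plate ((603.396240234375, 30.791427612304688), (92.30168914794922, 537.4639892578125), 3.0236384868621826) 1637
brass [377.90697674 165.59302326] 86 0.07090782208273705 [ 0.61779258 -0.24532106  0.055     ] [ 0.61009965 -0.23828631  0.11      ]
brass [347.44444444 167.72222222] 18 0.11243423271613806 [ 0.61099838 -0.13435031  0.055     ] [ 0.60352714 -0.13093664  0.11      ]
brass [257.2 172.2] 20 0.1063756861589863 [0.59759381 0.19387603 0.055     ] [0.59055998 0.18657939 0.11      ]
brass [317.3125 169.75  ] 16 0.11018328639487518 [ 0.60456992 -0.02467371  0.055     ] [ 0.59730845 -0.02483888  0.11      ]
brass [225.95294118 174.58823529] 85 0.0731885127994567 [0.58989581 0.30737053 0.055     ] [0.58311317 0.29637047 0.11      ]
brass [286.73684211 171.57894737] 19 0.11132140092142584 [0.59888846 0.08652814 0.055     ] [0.59181238 0.08273435 0.11      ]
stem [348.23333333 164.83333333] 30 0.1364393509539188 [ 0.61090043 -0.13257309  0.13      ]
stem [316.90322581 166.83870968] 31 0.13784874665314129 [ 0.6048678  -0.02356697  0.13      ]
stem [285.39285714 168.82142857] 28 0.13757126893498792 [0.59892477 0.08598132 0.13      ]
stem [253.83870968 170.48387097] 31 0.13978111441269658 [0.59410745 0.19559845 0.13      ]
```

```bash
cat >> h.py <<'E'
M0=np.array([.603,.031]);YAW=np.radians(3.0)
def man(x,y): 
    c,s=np.cos(YAW),np.sin(YAW); return M0+np.array([c*x-s*y,s*x+c*y])
def Rdown(jaw):  # jaw dir angle in world (deg)
    a=np.radians(jaw); z=np.array([np.cos(a),np.sin(a),0]); x=np.array([0,0,-1.]); return np.stack([x,np.cross(z,x),z],1)
def go(p,jaw,near=True):
    o=arm.get_obs(); R0=R.from_rotvec(o["tcp_rot"]).as_matrix(); p0=o["tool_pos"]
    jn=np.degrees(np.arctan2(R0[1,2],R0[0,2]))
    best=min([jaw+k*180 for k in(-3,-2,-1,0,1,2,3)],key=lambda a:abs(a-jn)) if near else jaw
    T=Rdown(best); s=R0.T@(np.asarray(p)-p0); r=np.degrees(R.from_matrix(R0.T@T).as_rotvec())
    print("shift mm",(s*1000).round(1),"turn",r.round(1),"jawnow",jn.round(1),"->",round(best,1),"j6",o["joint_positions"][5].round(2))
def st():
    o=arm.get_obs();R0=R.from_rotvec(o["tcp_rot"]).as_matrix()
    print("t",round(o["t"],2),"pos",o["tool_pos"].round(4),"jaw",np.degrees(np.arctan2(R0[1,2],R0[0,2])).round(1),"down",R0[:,0].round(3),"F",o["ft_force"].round(1),"w",round(o["gripper_width"],3),"j",o["joint_positions"].round(2))
E
python3 - <<'E'
from h import *
st()
p=man(.0226,.235); go([*p,.175],93)
p=man(-.025,.235); go([*p,.175],93)
E
```

```text
t 0.1 pos [0.2638 0.5383 0.2347] jaw 63.9 down [-0.001 -0.001 -1.   ] F [0.  0.2 1.1] w 1.002 j [ 1.03  0.13  1.49 -0.    1.52 -0.09]
shift mm [  59.8 -433.3  -89.9] turn [-29.1  -0.1  -0. ] jawnow 63.9 -> 93 j6 -0.09
shift mm [  59.8 -391.7 -113. ] turn [-29.1  -0.1  -0. ] jawnow 63.9 -> 93 j6 -0.09
```

>>> arm_command(
  steps=[
    {"claw": 0, "tx": 0, "ty": -60, "tz": -12},
  ],
)

```text
invalid input
```

>>> arm_command(
  steps=[
    {"claw": 0, "tx": 0, "ty": -0.06, "tz": -0.012, "ax": -4, "ay": 0, "az": 0},
    {"claw": 0, "tx": 0, "ty": -0.12, "tz": -0.025, "ax": -8, "ay": 0, "az": 0},
    {"claw": 0, "tx": 0, "ty": -0.18, "tz": -0.037, "ax": -12, "ay": 0, "az": 0},
    {"claw": 0, "tx": 0.01, "ty": -0.24, "tz": -0.05, "ax": -16, "ay": 0, "az": 0},
    {"claw": 0, "tx": 0.02, "ty": -0.3, "tz": -0.062, "ax": -20, "ay": 0, "az": 0},
    {"claw": 0, "tx": 0.03, "ty": -0.36, "tz": -0.075, "ax": -24, "ay": 0, "az": 0},
    {"claw": 0, "tx": 0.045, "ty": -0.41, "tz": -0.085, "ax": -29, "ay": 0, "az": 0},
    {"claw": 0, "tx": 0.06, "ty": -0.433, "tz": -0.09, "ax": -29, "ay": 0, "az": 0},
    {"claw": 0, "tx": 0.06, "ty": -0.433, "tz": -0.09, "ax": -29, "ay": 0, "az": 0},
    {"claw": 0, "tx": 0.06, "ty": -0.433, "tz": -0.09, "ax": -29, "ay": 0, "az": 0},
  ],
)

```text
t: 1.35
tool_pos: [0.6124, 0.2673, 0.1747]
tcp_rot: [-1.246, 1.187, 1.247]
ft_force: [0.3, 0.3, 1.1]
gripper_width: 0.012
```

Run:
```python
from h import *
st()
b,d=cap("side","1"); crop(b,230,100,200,150,4,"sz1")
for th in (.9,.6,.3,0.1,0):
    c,s=np.cos(th),np.sin(th); x=.045-.070*c+.027*s; z=.06+.027*c+.07*s
    print(th); go([*man(x,.235),z+.017],93)
go([*man(-.025,.235),.1],93)
```

```text
t 1.35 pos [0.6124 0.2673 0.1747] jaw 92.9 down [-0.002 -0.001 -1.   ] F [0.3 0.3 1.1] w 0.012 j [ 0.34  0.35  1.35 -0.    1.45 -1.29]
0.9
shift mm [26.7 -0.8 -0.9] turn [-0.1 -0.1 -0. ] jawnow 92.9 -> 93 j6 -1.29
0.6
shift mm [36.5 19.3 -0.9] turn [-0.1 -0.1 -0. ] jawnow 92.9 -> 93 j6 -1.29
0.3
shift mm [51.8 35.7 -0.9] turn [-0.1 -0.1 -0. ] jawnow 92.9 -> 93 j6 -1.29
0.1
shift mm [64.5 43.7 -0.9] turn [-0.1 -0.1 -0. ] jawnow 92.9 -> 93 j6 -1.29
0
shift mm [71.3 46.8 -0.9] turn [-0.1 -0.1 -0. ] jawnow 92.9 -> 93 j6 -1.29
shift mm [75.3 46.8 -0.9] turn [-0.1 -0.1 -0. ] jawnow 92.9 -> 93 j6 -1.29
```

View pics/sz1.png

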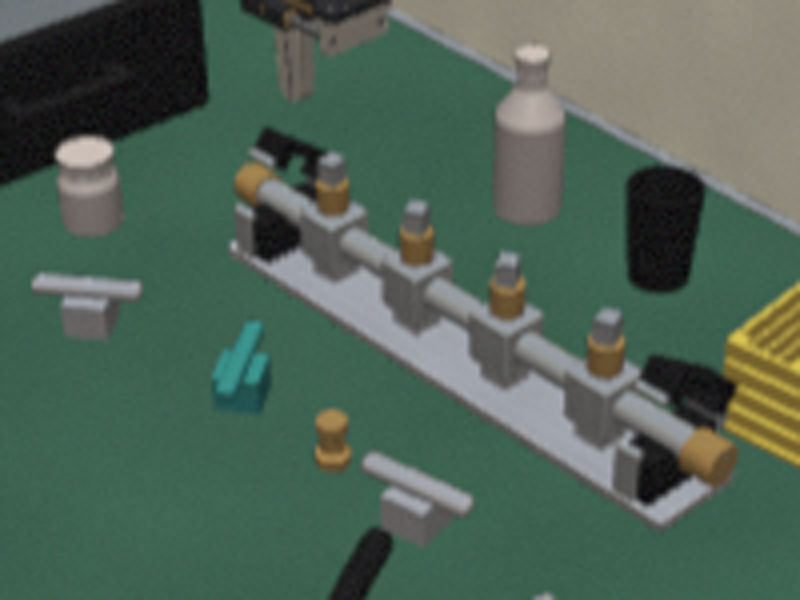

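>>> arm_command(
  steps=[
    {"claw": 0, "tx": 0.027, "ty": 0, "tz": 0},
    {"claw": 0, "tx": 0.032, "ty": 0.01, "tz": 0},
    {"claw": 0, "tx": 0.037, "ty": 0.019, "tz": 0},
    {"claw": 0, "tx": 0.044, "ty": 0.028, "tz": 0},
    {"claw": 0, "tx": 0.052, "ty": 0.036, "tz": 0},
    {"claw": 0, "tx": 0.058, "ty": 0.04, "tz": 0},
    {"claw": 0, "tx": 0.065, "ty": 0.044, "tz": 0},
    {"claw": 0, "tx": 0.069, "ty": 0.046, "tz": 0},
    {"claw": 0, "tx": 0.072, "ty": 0.047, "tz": 0},
    {"claw": 0, "tx": 0.073, "ty": 0.047, "tz": 0},
    {"claw": 0, "tx": 0.073, "ty": 0.047, "tz": 0},
  ],
)

```text
invalid input
```

Run:
```python
from h import *
st()
b,d=cap("side","2"); crop(b,230,100,200,150,4,"sz2")
```

```text
t 1.4 pos [0.6125 0.2677 0.1753] jaw 92.9 down [-0.001 -0.001 -1.   ] F [ 0.6  0.1 -0.5] w 0.003 j [ 0.34  0.35  1.35 -0.    1.45 -1.29]
```

View pics/sz2.png

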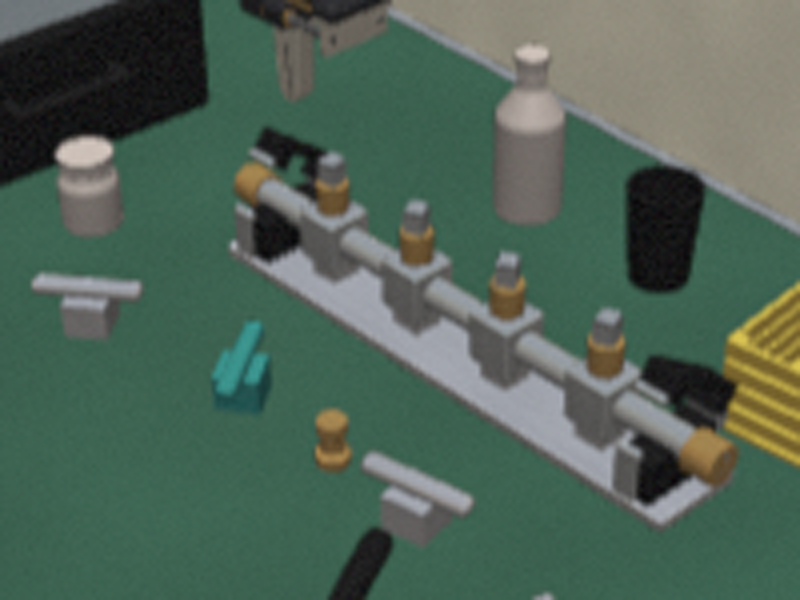

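The move was refused because a row needs all seven keys, so nothing has changed. I'm sending it again in full.

>>> arm_command(
  steps=[
    {"claw": 0, "tx": 0.027, "ty": 0, "tz": 0, "ax": 0, "ay": 0, "az": 0},
    {"claw": 0, "tx": 0.032, "ty": 0.01, "tz": 0, "ax": 0, "ay": 0, "az": 0},
    {"claw": 0, "tx": 0.037, "ty": 0.019, "tz": 0, "ax": 0, "ay": 0, "az": 0},
    {"claw": 0, "tx": 0.044, "ty": 0.028, "tz": 0, "ax": 0, "ay": 0, "az": 0},
    {"claw": 0, "tx": 0.052, "ty": 0.036, "tz": 0, "ax": 0, "ay": 0, "az": 0},
    {"claw": 0, "tx": 0.058, "ty": 0.04, "tz": 0, "ax": 0, "ay": 0, "az": 0},
    {"claw": 0, "tx": 0.065, "ty": 0.044, "tz": 0, "ax": 0, "ay": 0, "az": 0},
    {"claw": 0, "tx": 0.069, "ty": 0.046, "tz": 0, "ax": 0, "ay": 0, "az": 0},
    {"claw": 0, "tx": 0.072, "ty": 0.047, "tz": 0, "ax": 0, "ay": 0, "az": 0},
    {"claw": 0, "tx": 0.073, "ty": 0.047, "tz": 0, "ax": 0, "ay": 0, "az": 0},
    {"claw": 0, "tx": 0.073, "ty": 0.047, "tz": 0, "ax": 0, "ay": 0, "az": 0},
  ],
)

```text
t: 2.82
tool_pos: [0.5658, 0.2656, 0.104]
tcp_rot: [-1.248, 1.185, 1.246]
ft_force: [-3.1, -1.5, 12.2]
gripper_width: 0.003
```

Run:
```python
from h import *
st()
b,d=cap("side","3"); crop(b,230,100,200,150,4,"sz3")
go([*man(-.025,.235),.1],93)
```

```text
t 2.83 pos [0.5658 0.2656 0.104 ] jaw 93.0 down [ 0.    -0.001 -1.   ] F [-3.1 -1.5 12.2] w 0.003 j [ 0.36  0.29  1.55 -0.    1.3  -1.26]
shift mm [ 4.   0.2 -1.2] turn [-0. -0.  0.] jawnow 93.0 -> 93 j6 -1.26
```

View pics/sz3.png

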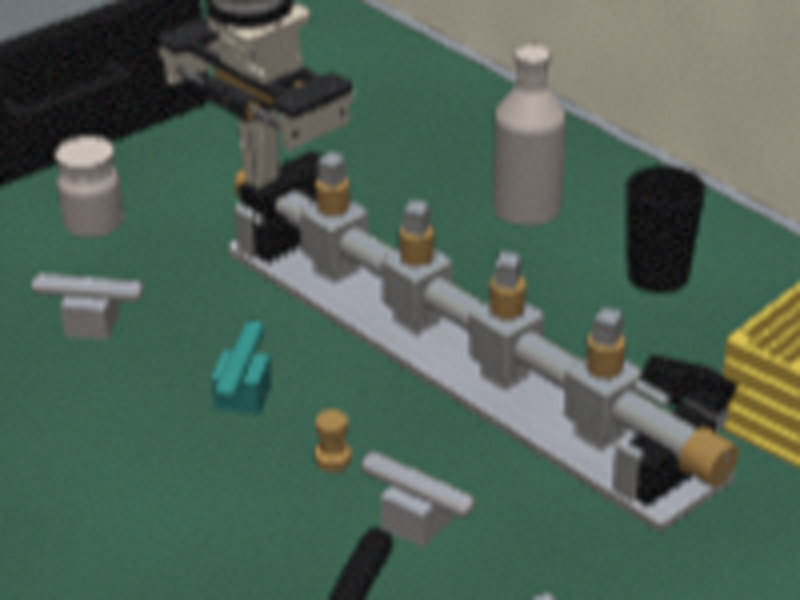

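>>> arm_command(
  steps=[
    {"claw": 0, "tx": 0.003, "ty": 0, "tz": 0, "ax": 0, "ay": 0, "az": 0},
    {"claw": 0, "tx": 0.003, "ty": 0, "tz": 0, "ax": 0, "ay": 0, "az": 0},
    {"claw": 0, "tx": -0.03, "ty": 0, "tz": 0, "ax": 0, "ay": 0, "az": 0},
    {"claw": 0, "tx": -0.08, "ty": 0, "tz": 0, "ax": 0, "ay": 0, "az": 0},
    {"claw": 0, "tx": -0.1, "ty": -0.02, "tz": 0, "ax": 0, "ay": 0, "az": 0},
    {"claw": 0, "tx": -0.1, "ty": -0.03, "tz": -0.05, "ax": 0, "ay": 0, "az": 0},
    {"claw": 0, "tx": -0.1, "ty": -0.03, "tz": -0.1, "ax": 0, "ay": 0, "az": 0},
    {"claw": 0, "tx": -0.1, "ty": -0.03, "tz": -0.1, "ax": 0, "ay": 0, "az": 0},
  ],
)

```text
t: 3.88
tool_pos: [0.601, 0.1639, 0.2033]
tcp_rot: [-1.245, 1.188, 1.244]
ft_force: [-0.7, 1.2, 0.6]
gripper_width: -0.0
```

Run:
```python
from h import *
st()
b,d=cap("side","4"); crop(b,230,100,200,150,4,"sz4")
go([*man(.0226,-.235),.175],93)
```

```text
t 3.88 pos [0.601  0.1639 0.2033] jaw 92.7 down [-0.001 -0.002 -1.   ] F [-0.7  1.2  0.6] w -0.0 j [ 0.18  0.21  1.46 -0.    1.47 -1.43]
shift mm [  28.7  -19.1 -369.5] turn [-0.2 -0.  -0. ] jawnow 92.8 -> 93 j6 -1.43
```

View pics/sz4.png

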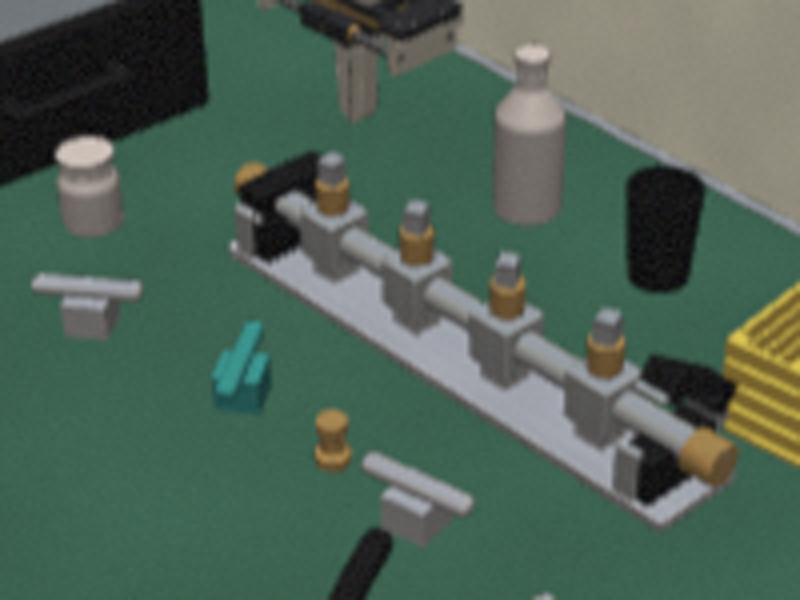

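>>> arm_command(
  steps=[
    {"claw": 0, "tx": 0, "ty": 0, "tz": -0.06, "ax": 0, "ay": 0, "az": 0},
    {"claw": 0, "tx": 0, "ty": -0.005, "tz": -0.12, "ax": 0, "ay": 0, "az": 0},
    {"claw": 0, "tx": 0, "ty": -0.01, "tz": -0.18, "ax": 0, "ay": 0, "az": 0},
    {"claw": 0, "tx": 0, "ty": -0.015, "tz": -0.24, "ax": 0, "ay": 0, "az": 0},
    {"claw": 0, "tx": 0, "ty": -0.019, "tz": -0.3, "ax": 0, "ay": 0, "az": 0},
    {"claw": 0, "tx": 0.01, "ty": -0.019, "tz": -0.35, "ax": 0, "ay": 0, "az": 0},
    {"claw": 0, "tx": 0.029, "ty": -0.019, "tz": -0.37, "ax": 0, "ay": 0, "az": 0},
    {"claw": 0, "tx": 0.029, "ty": -0.019, "tz": -0.37, "ax": 0, "ay": 0, "az": 0},
    {"claw": 0, "tx": 0.029, "ty": -0.019, "tz": -0.37, "ax": 0, "ay": 0, "az": 0},
  ],
)

```text
t: 5.05
tool_pos: [0.638, -0.2008, 0.1745]
tcp_rot: [-1.245, 1.186, 1.247]
ft_force: [0.8, 0.2, 0.4]
gripper_width: 0.005
```

Run:
```python
from h import *
st()
go([*man(.0226,-.235),.175],93)
for th in (.9,0):
    c,s=np.cos(th),np.sin(th); x=.045-.070*c+.027*s; z=.06+.027*c+.07*s
    go([*man(x,-.235),z+.017],93)
```

```text
t 5.05 pos [ 0.638  -0.2008  0.1745] jaw 92.9 down [-0.001  0.    -1.   ] F [0.8 0.2 0.4] w 0.005 j [-0.38  0.35  1.35 -0.    1.45 -2.  ]
shift mm [-0.5  0.2 -1.7] turn [-0.1  0.  -0.1] jawnow 92.9 -> 93 j6 -2.0
shift mm [25.9  0.1 -1.7] turn [-0.1  0.  -0.1] jawnow 92.9 -> 93 j6 -2.0
shift mm [70.5 47.7 -1.8] turn [-0.1  0.  -0.1] jawnow 92.9 -> 93 j6 -2.0
```

>>> arm_command(
  steps=[
    {"claw": 0, "tx": 0.027, "ty": 0, "tz": 0, "ax": 0, "ay": 0, "az": 0},
    {"claw": 0, "tx": 0.032, "ty": 0.01, "tz": 0, "ax": 0, "ay": 0, "az": 0},
    {"claw": 0, "tx": 0.037, "ty": 0.019, "tz": 0, "ax": 0, "ay": 0, "az": 0},
    {"claw": 0, "tx": 0.044, "ty": 0.028, "tz": 0, "ax": 0, "ay": 0, "az": 0},
    {"claw": 0, "tx": 0.052, "ty": 0.036, "tz": 0, "ax": 0, "ay": 0, "az": 0},
    {"claw": 0, "tx": 0.058, "ty": 0.04, "tz": 0, "ax": 0, "ay": 0, "az": 0},
    {"claw": 0, "tx": 0.065, "ty": 0.044, "tz": 0, "ax": 0, "ay": 0, "az": 0},
    {"claw": 0, "tx": 0.069, "ty": 0.046, "tz": 0, "ax": 0, "ay": 0, "az": 0},
    {"claw": 0, "tx": 0.072, "ty": 0.047, "tz": 0, "ax": 0, "ay": 0, "az": 0},
    {"claw": 0, "tx": 0.074, "ty": 0.047, "tz": 0, "ax": 0, "ay": 0, "az": 0},
    {"claw": 0, "tx": 0.074, "ty": 0.047, "tz": 0, "ax": 0, "ay": 0, "az": 0},
    {"claw": 0, "tx": 0.074, "ty": 0.047, "tz": 0, "ax": 0, "ay": 0, "az": 0},
  ],
)

```text
t: 6.55
tool_pos: [0.5915, -0.2034, 0.1036]
tcp_rot: [-1.247, 1.186, 1.246]
ft_force: [-9.2, 4.1, 21.3]
gripper_width: 0.005
```

>>> arm_command(
  steps=[
    {"claw": 0, "tx": -0.05, "ty": 0, "tz": 0, "ax": 0, "ay": 0, "az": 0},
    {"claw": 0, "tx": -0.1, "ty": 0, "tz": 0, "ax": 0, "ay": 0, "az": 0},
    {"claw": 0, "tx": -0.15, "ty": 0, "tz": 0, "ax": 0, "ay": 0, "az": 0},
    {"claw": 0, "tx": -0.2, "ty": 0.03, "tz": 0.05, "ax": 0, "ay": 0, "az": 0},
    {"claw": 0, "tx": -0.2, "ty": 0.06, "tz": 0.1, "ax": 0, "ay": 0, "az": 0},
    {"claw": 0, "tx": -0.2, "ty": 0.08, "tz": 0.16, "ax": 0, "ay": 0, "az": 0},
    {"claw": 0, "tx": -0.2, "ty": 0.1, "tz": 0.22, "ax": 0, "ay": 0, "az": 0},
    {"claw": 0, "tx": -0.2, "ty": 0.1, "tz": 0.28, "ax": 0, "ay": 0, "az": 0},
    {"claw": 0, "tx": -0.2, "ty": 0.1, "tz": 0.34, "ax": 0, "ay": 0, "az": 0},
    {"claw": 0, "tx": -0.2, "ty": 0.11, "tz": 0.4, "ax": 0, "ay": 0, "az": 0},
    {"claw": 0, "tx": -0.2, "ty": 0.13, "tz": 0.46, "ax": 0, "ay": 0, "az": 0},
    {"claw": 0.05, "tx": -0.2, "ty": 0.16, "tz": 0.52, "ax": 0, "ay": 0, "az": 0},
    {"claw": 0.06, "tx": -0.2, "ty": 0.2, "tz": 0.58, "ax": 0, "ay": 0, "az": 0},
    {"claw": 0.06, "tx": -0.2, "ty": 0.25, "tz": 0.64, "ax": 0, "ay": 0, "az": 0},
    {"claw": 0.06, "tx": -0.2, "ty": 0.29, "tz": 0.7, "ax": 0, "ay": 0, "az": 0},
    {"claw": 0.06, "tx": -0.2, "ty": 0.29, "tz": 0.7, "ax": 0, "ay": 0, "az": 0},
    {"claw": 0.06, "tx": -0.2, "ty": 0.29, "tz": 0.7, "ax": 0, "ay": 0, "az": 0},
  ],
)

```text
t: 8.68
tool_pos: [0.2644, 0.4828, 0.3024]
tcp_rot: [-1.25, 1.185, 1.25]
ft_force: [0.5, -0.4, -0.5]
gripper_width: 0.602
```

Run:
```python
from meas import *
st()
b,d=cap("side","5"); crop(b,230,110,200,150,4,"sz5")
# stems and necks in side: depth/world-height based
P=cloud("side",d); hsv=cv2.cvtColor(b,cv2.COLOR_BGR2HSV)
for k,y in enumerate((-.165,-.055,.055,.165)):
    e=proj("side",[*man(0,y),.122]); print("expected stem px",e.round(1), "seat",proj("side",[*man(0,y),.11]).round(1))
t,dt=cap("top","5"); handles(t,dt); crop(t,215,140,200,130,4,"tz5")
for y in (-.165,-.055,.055,.165): print(proj("top",[*man(0,y),.134]).round(1))
```

```text
t 8.68 pos [0.2644 0.4828 0.3024] jaw 93.1 down [-0.001 -0.002 -1.   ] F [ 0.5 -0.4 -0.5] w 0.602 j [ 0.98 -0.02  1.52  0.    1.64 -0.65]
expected stem px [381.3 180.5] seat [381.1 183.6]
expected stem px [356.3 166.4] seat [356.2 169.4]
expected stem px [333.4 153.4] seat [333.4 156.3]
expected stem px [312.3 141.4] seat [312.4 144.3]
handle px [340.9 215.9] 215 126 zmax 0.053 c [ 0.4357 -0.1089] rect [ 435.6 -109. ] [31.5 96. ] 3.6 ang 104.3
handle px [396.5 224.3] 225 125 zmax 0.0527 c [ 0.4038 -0.3088] rect [ 404.5 -309.7] [93.4 36. ] 83.8 ang 70.0
handle px [232.6 230.9] 231 129 zmax 0.054 c [0.386  0.2858] rect [384.9 285.7] [26.2 97.7] 35.2 ang 130.2
[348.6 164.5]
[317.  166.4]
[285.3 168.3]
[253.6 170.3]
```

View pics/sz5.png

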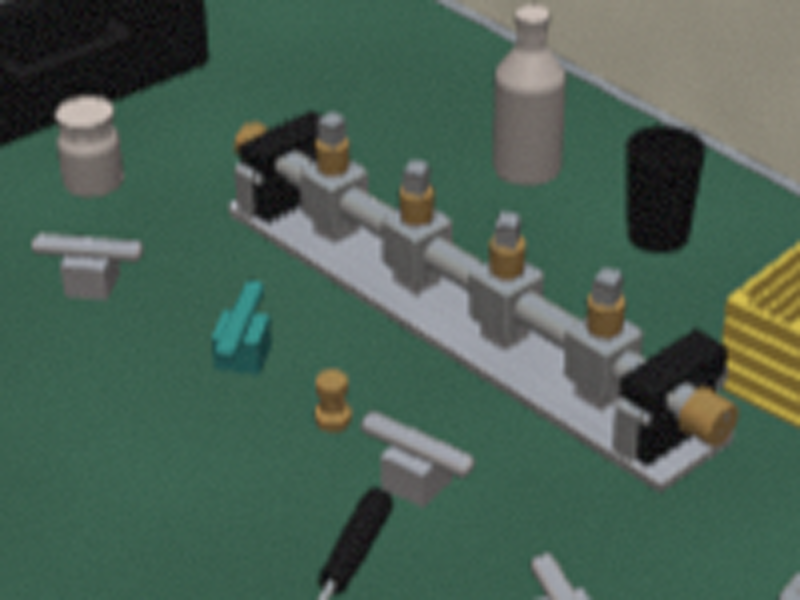

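View pics/tz5.png

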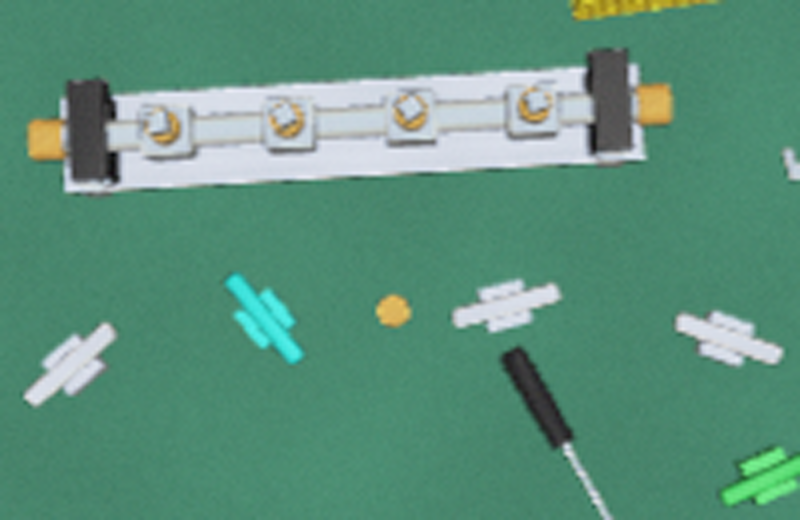

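Run:
```python
from h import *
t=cv2.imread("pics/top_5.png");s=cv2.imread("pics/side_5.png")
row=[]
for y in (-.165,-.055,.055,.165):
    a=proj("top",[*man(0,y),.13]); b=proj("side",[*man(0,y),.125])
    f=lambda im,c:cv2.warpAffine(im,np.float32([[18,0,100-18*c[0]],[0,18,100-18*c[1]]]),(200,200),flags=cv2.INTER_CUBIC)
    row.append(np.vstack([f(t,a),f(s,b)]))
cv2.imwrite("pics/stems5.png",np.hstack(row))
```

```text
(no output)
```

View pics/stems5.png

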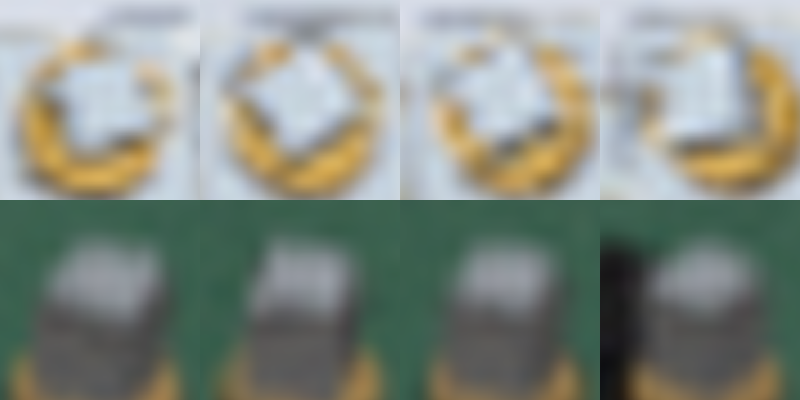

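Run:
```python
from h import *
t=cv2.imread("pics/top_5.png")
row=[]
for y in (-.165,-.055,.055,.165):
    a=proj("top",[*man(0,y),.134])
    A=cv2.warpAffine(t,np.float32([[18,0,100-18*a[0]],[0,18,100-18*a[1]]]),(200,200),flags=cv2.INTER_CUBIC)
    A=A.astype(np.float32); sat=(A.max(2)-A.min(2)); br=A.min(2)
    bl=cv2.GaussianBlur(br,(0,0),5)
    gx=cv2.Sobel(bl,cv2.CV_32F,1,0);gy=cv2.Sobel(bl,cv2.CV_32F,0,1)
    Y,X=np.mgrid[0:200,0:200]; r=np.hypot(X-100,Y-100)
    res=[]
    for r0,r1 in((25,50),(25,60),(30,55)):
        m=(r>r0)&(r<r1)&(gx*(X-100)+gy*(Y-100)<0)
        ang=np.arctan2(-gy,gx) # ccw in image
        q=(np.hypot(gx,gy)**2*np.exp(4j*ang))[m].sum()
        res.append((np.degrees(np.angle(q))/4)%90)
    mask=((br>140)&(r<62)).astype(np.uint8)
    cs,_=cv2.findContours(mask,cv2.RETR_EXTERNAL,cv2.CHAIN_APPROX_NONE)
    c=max(cs,key=cv2.contourArea); R_=cv2.minAreaRect(c)
    print(np.round(res,1),"rect",R_[0],R_[1],(-R_[2])%90)
```

```text
[15.9 12.4 15. ] rect (104.56697082519531, 93.74198913574219) (116.15972137451172, 109.98229217529297) 25.253158569335938
[34.3 32.7 33.7] rect (100.38446807861328, 91.408447265625) (109.93769836425781, 113.40238189697266) 34.24903106689453
[21.9 20.8 21.3] rect (95.76737213134766, 91.98310852050781) (106.12126922607422, 120.76167297363281) 17.650115966796875
[7.8 7.9 8.1] rect (95.37288665771484, 93.27561950683594) (108.41699981689453, 117.77906799316406) 16.294044494628906
```

Run:
```python
from h import *
S=np.mean([arm.capture("side")[0].astype(np.float32) for _ in range(6)],0)[...,::-1]
T=np.mean([arm.capture("top")[0].astype(np.float32) for _ in range(6)],0)[...,::-1]
out=[]
for n,im in(("top",T),("side",S)):
  rr=[]
  for y in (-.165,-.055,.055,.165):
    # rectify: world plane z=.134, 5px/mm, image up = world x, left = world y
    c=man(0,y); L=.02; src=np.float32([proj(n,[c[0]+a*L,c[1]+b*L,.134]) for a,b in((1,1),(1,-1),(-1,-1),(-1,1))])
    H=cv2.getPerspectiveTransform(src,np.float32([[0,0],[200,0],[200,200],[0,200]]))
    A=cv2.warpPerspective(im.astype(np.float32),H,(200,200),flags=cv2.INTER_CUBIC); rr.append(A)
    br=cv2.GaussianBlur(A.min(2),(0,0),4); gx=cv2.Sobel(br,cv2.CV_32F,1,0);gy=cv2.Sobel(br,cv2.CV_32F,0,1)
    Y,X=np.mgrid[0:200,0:200]; r=np.hypot(X-100,Y-100); ang=np.arctan2(-gy,gx)
    res=[]
    for r0,r1 in((20,45),(20,55),(28,48)):
        m=(r>r0)&(r<r1)&(gx*(X-100)+gy*(Y-100)<0)
        q=(np.hypot(gx,gy)**2*np.exp(4j*ang))[m].sum(); res.append(np.degrees(np.angle(q))/4%90)
    print(n,y,np.round(res,1),abs(q)/(np.hypot(gx,gy)**2)[m].sum())
  out.append(np.hstack(rr))
cv2.imwrite("pics/stems6.png",np.clip(np.vstack(out),0,255))
```

```text
top -0.165 [14.7 13.4 15.3] 0.41122988
top -0.055 [33.9 33.2 34. ] 0.62860197
top 0.055 [22.1 20.9 21.6] 0.35154545
top 0.165 [7.2 7.4 7.1] 0.5443189
side -0.165 [21.8 28.  24.9] 0.44061342
side -0.055 [35.1 36.5 36.8] 0.5151238
side 0.055 [31.4 37.2 34.9] 0.38308543
side 0.165 [15.9 20.4 17. ] 0.46329764[ WARN:0@19.486] global loadsave.cpp:1063 imwrite_ Unsupported depth image for selected encoder is fallbacked to CV_8U.
```

View pics/stems6.png

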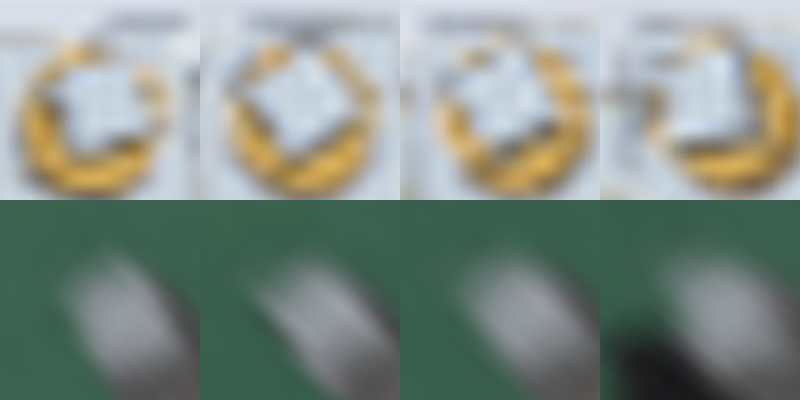

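Run:
```python
from meas import *
b=cv2.imread("pics/side_5.png"); t=cv2.imread("pics/top_5.png")
print("side mid",onplane("side",(334.1,220),.043)[:2])
for nm,uv in(("mid",(340.9,215.9)),("right",(396.5,224.3)),("left",(232.6,230.9))): print(nm,onplane("top",uv,.045)[:2].round(4))
go([.436,-.109,.16],14.)
go([.436,-.109,.0225],14.)
```

```text
side mid [ 0.43489048 -0.11159481]
mid [ 0.4363 -0.1088]
right [ 0.404  -0.3103]
left [0.3856 0.2844]
shift mm [ 143.6 -139.5 -597.8] turn [78.9 -0.   0. ] jawnow 92.9 -> 14.0 j6 -0.65
shift mm [ 281.1 -139.5 -597.7] turn [78.9 -0.   0. ] jawnow 92.9 -> 14.0 j6 -0.65
```

>>> arm_command(
  steps=[
    {"claw": 0.07, "tx": 0.0, "ty": -0.02, "tz": -0.06, "ax": 8, "ay": 0, "az": 0},
    {"claw": 0.07, "tx": 0.0, "ty": -0.04, "tz": -0.12, "ax": 16, "ay": 0, "az": 0},
    {"claw": 0.07, "tx": 0.02, "ty": -0.06, "tz": -0.18, "ax": 24, "ay": 0, "az": 0},
    {"claw": 0.07, "tx": 0.04, "ty": -0.08, "tz": -0.24, "ax": 32, "ay": 0, "az": 0},
    {"claw": 0.07, "tx": 0.06, "ty": -0.1, "tz": -0.3, "ax": 40, "ay": 0, "az": 0},
    {"claw": 0.07, "tx": 0.08, "ty": -0.12, "tz": -0.36, "ax": 48, "ay": 0, "az": 0},
    {"claw": 0.07, "tx": 0.1, "ty": -0.13, "tz": -0.42, "ax": 56, "ay": 0, "az": 0},
    {"claw": 0.07, "tx": 0.12, "ty": -0.14, "tz": -0.48, "ax": 64, "ay": 0, "az": 0},
    {"claw": 0.07, "tx": 0.14, "ty": -0.14, "tz": -0.54, "ax": 72, "ay": 0, "az": 0},
    {"claw": 0.07, "tx": 0.144, "ty": -0.14, "tz": -0.598, "ax": 79, "ay": 0, "az": 0},
    {"claw": 0.07, "tx": 0.144, "ty": -0.14, "tz": -0.598, "ax": 79, "ay": 0, "az": 0},
    {"claw": 0.07, "tx": 0.144, "ty": -0.14, "tz": -0.598, "ax": 79, "ay": 0, "az": 0},
    {"claw": 0.07, "tx": 0.144, "ty": -0.14, "tz": -0.598, "ax": 79, "ay": 0, "az": 0},
  ],
)

```text
t: 11.0
tool_pos: [0.4368, -0.1079, 0.1599]
tcp_rot: [-0.192, 1.562, 0.191]
ft_force: [1.4, 0.2, -0.1]
gripper_width: 0.752
```

Run:
```python
from h import *
st(); b,d=cap("side","7"); crop(b,270,130,180,130,4,"sz7")
go([.436,-.1095,.0225],14.)
```

```text
t 11.0 pos [ 0.4368 -0.1079  0.1599] jaw 14.0 down [ 0. -0. -1.] F [ 1.4  0.2 -0.1] w 0.752 j [-0.36 -0.24  1.98 -0.    1.4  -0.6 ]
shift mm [137.5  -1.4  -1.3] turn [0. 0. 0.] jawnow 14.0 -> 14.0 j6 -0.6
```

View pics/sz7.png

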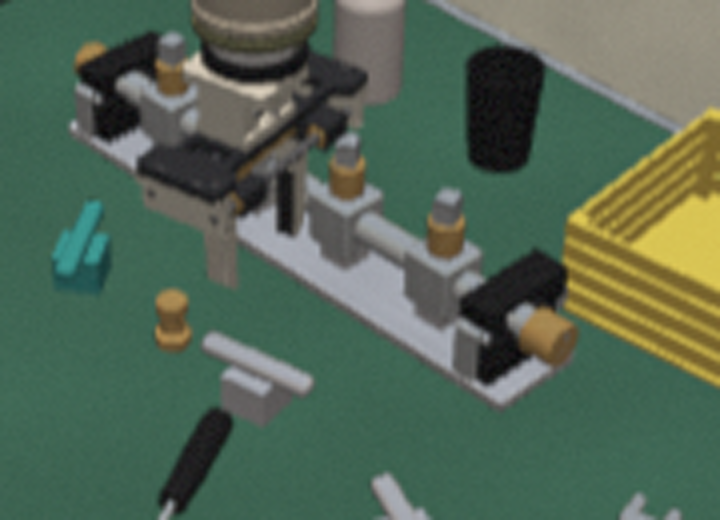

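Run:
```python
from h import *
for c in((505,357),(522,347),(515,350)):
    print(onplane("top",((c[0]+.5)/4-.5+215,(c[1]+.5)/4-.5+140),.02).round(4))
```

```text
[ 0.3894 -0.1093  0.02  ]
[ 0.3984 -0.1251  0.02  ]
[ 0.3957 -0.1186  0.02  ]
```

Run:
```python
from meas import *
z=cloud("top",np.mean([np.load("top_5.npy"),np.load("top0.npy")],0))[...,2]
print((z[226:240,340:352]*1000).round(0).astype(int))
```

```text
[[  3  -2  -2  -3  12  -2   1   3   2   2   6   3]
 [ -1  -1  15  27  20  25   3  -8   1   0  -1  -3]
 [  3  27  24  25  29  25  -6   1   2   5   7   1]
 [ 21  23  26  29  24  25  18   0   2   0  -2  -3]
 [ 21  26  25  24  25  23  18  16  -4   1  -2  -2]
 [ 28  19  23  23  24  26  24  19  -6 866   3  -2]
 [ -1  20  21  27  23  28  23  23  18   1  -1  -2]
 [  2  15  18  19  27  23  26  25  25  -3   1   1]
 [ -2   2  17  24  25  21  24  29  24  18   2   0]
 [ -2   2  -5  13  29  23  23  24  24  18  16  -3]
 [ -3   2   7  17  26  24  26  29  22  18  21   2]
 [  1   5   8   2  20  25  25  23  28  29  22 883]
 [  4  -2 -11   1  18  24  22  26  28  24  24  19]
 [ -7   3   0  -3  -2  18  24  25  20  25  21  25]]
```

>>> arm_command(
  steps=[
    {"claw": 0.054, "tx": 0.05, "ty": -0.001, "tz": -0.001, "ax": 0, "ay": 0, "az": 0},
    {"claw": 0.054, "tx": 0.09, "ty": -0.001, "tz": -0.001, "ax": 0, "ay": 0, "az": 0},
    {"claw": 0.054, "tx": 0.115, "ty": -0.001, "tz": -0.001, "ax": 0, "ay": 0, "az": 0},
    {"claw": 0.054, "tx": 0.115, "ty": -0.001, "tz": -0.001, "ax": 0, "ay": 0, "az": 0},
    {"claw": 0.03, "tx": 0.115, "ty": -0.001, "tz": -0.001, "ax": 0, "ay": 0, "az": 0},
    {"claw": 0.03, "tx": 0.115, "ty": -0.001, "tz": -0.001, "ax": 0, "ay": 0, "az": 0},
    {"claw": 0.03, "tx": 0.115, "ty": -0.001, "tz": -0.001, "ax": 0, "ay": 0, "az": 0},
    {"claw": 0.03, "tx": 0.115, "ty": -0.001, "tz": -0.001, "ax": 0, "ay": 0, "az": 0},
  ],
  force=20,
)

```text
t: 12.05
tool_pos: [0.4374, -0.1092, 0.0466]
tcp_rot: [-0.193, 1.559, 0.191]
ft_force: [-1.0, 2.8, 6.7]
gripper_width: 0.424
```

Run:
```python
from h import *
st(); b,d=cap("side","8"); crop(b,270,130,180,130,4,"sz8")
```

```text
t 12.05 pos [ 0.4374 -0.1092  0.0466] jaw 14.0 down [ 0.003 -0.001 -1.   ] F [-1.   2.8  6.7] w 0.424 j [-0.36 -0.1   2.08  0.    1.15 -0.6 ]
```

View pics/sz8.png

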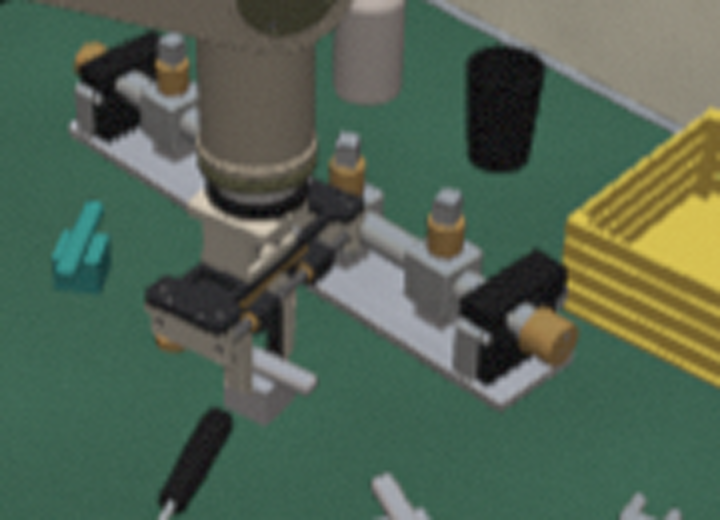

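>>> arm_command(
  steps=[
    {"claw": 0.03, "tx": -0.03, "ty": 0, "tz": 0, "ax": 0, "ay": 0, "az": 0},
    {"claw": 0.03, "tx": -0.03, "ty": 0, "tz": 0.035, "ax": 0, "ay": 0, "az": 0},
    {"claw": 0.03, "tx": -0.03, "ty": 0, "tz": 0.035, "ax": 0, "ay": 0, "az": 0},
    {"claw": 0.03, "tx": -0.01, "ty": 0, "tz": 0.035, "ax": 0, "ay": 0, "az": 0},
    {"claw": 0.03, "tx": -0.001, "ty": 0, "tz": 0.035, "ax": 0, "ay": 0, "az": 0},
    {"claw": 0.03, "tx": 0, "ty": 0, "tz": 0.035, "ax": 0, "ay": 0, "az": 0},
    {"claw": 0.06, "tx": 0, "ty": 0, "tz": 0.035, "ax": 0, "ay": 0, "az": 0},
    {"claw": 0.06, "tx": 0, "ty": 0, "tz": 0.035, "ax": 0, "ay": 0, "az": 0},
    {"claw": 0.06, "tx": 0.012, "ty": 0, "tz": 0.035, "ax": 0, "ay": 0, "az": 0},
    {"claw": 0.06, "tx": 0.022, "ty": 0, "tz": 0.035, "ax": 0, "ay": 0, "az": 0},
    {"claw": 0.06, "tx": 0.023, "ty": 0, "tz": 0.035, "ax": 0, "ay": 0, "az": 0},
    {"claw": 0.03, "tx": 0.023, "ty": 0, "tz": 0.035, "ax": 0, "ay": 0, "az": 0},
    {"claw": 0.03, "tx": 0.023, "ty": 0, "tz": 0.035, "ax": 0, "ay": 0, "az": 0},
    {"claw": 0.03, "tx": 0.023, "ty": 0, "tz": 0.035, "ax": 0, "ay": 0, "az": 0},
    {"claw": 0.03, "tx": 0.023, "ty": 0, "tz": 0.035, "ax": 0, "ay": 0, "az": 0},
  ],
  force=40,
)

```text
t: 13.98
tool_pos: [0.4717, -0.1008, 0.024]
tcp_rot: [-0.193, 1.559, 0.191]
ft_force: [-0.1, -0.7, 1.1]
gripper_width: 0.428
```

Run:
```python
from h import *
st(); b,d=cap("side","9"); crop(b,270,130,180,130,4,"sz9")
go([.47,-.1,.19],-55); go([*man(0,-.055),.19],-55)
```

```text
t 13.97 pos [ 0.4717 -0.1008  0.024 ] jaw 14.0 down [ 0.004 -0.001 -1.   ] F [-0.1 -0.7  1.1] w 0.428 j [-0.32  0.03  2.    0.    1.1  -0.56]
shift mm [-166.     0.9   -0.9] turn [69.   0.2 -0. ] jawnow 14.0 -> -55 j6 -0.56
shift mm [-165.5   41.9  149.3] turn [69.   0.2 -0. ] jawnow 14.0 -> -55 j6 -0.56
```

View pics/sz9.png

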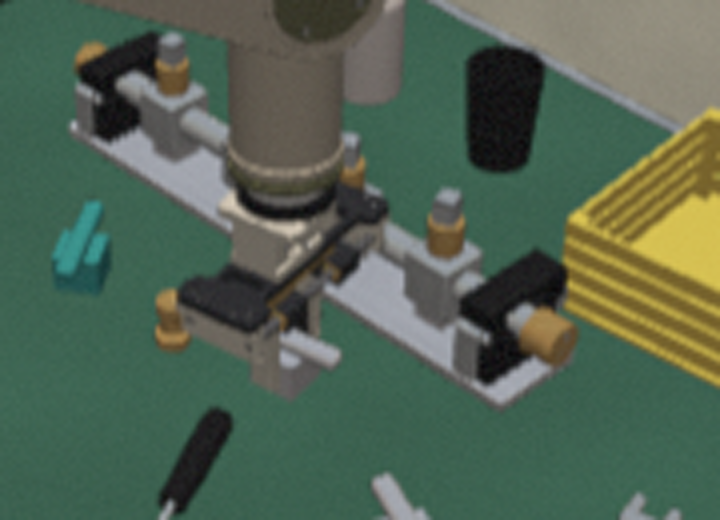

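>>> arm_command(
  steps=[
    {"claw": 0.03, "tx": -0.06, "ty": 0, "tz": 0, "ax": 0, "ay": 0, "az": 0},
    {"claw": 0.03, "tx": -0.11, "ty": 0, "tz": 0, "ax": 5, "ay": 0, "az": 0},
    {"claw": 0.03, "tx": -0.16, "ty": 0, "tz": 0, "ax": 14, "ay": 0, "az": 0},
    {"claw": 0.03, "tx": -0.166, "ty": 0.01, "tz": 0.03, "ax": 23, "ay": 0, "az": 0},
    {"claw": 0.03, "tx": -0.166, "ty": 0.02, "tz": 0.06, "ax": 32, "ay": 0, "az": 0},
    {"claw": 0.03, "tx": -0.166, "ty": 0.025, "tz": 0.09, "ax": 41, "ay": 0, "az": 0},
    {"claw": 0.03, "tx": -0.166, "ty": 0.03, "tz": 0.11, "ax": 50, "ay": 0, "az": 0},
    {"claw": 0.03, "tx": -0.166, "ty": 0.035, "tz": 0.13, "ax": 59, "ay": 0, "az": 0},
    {"claw": 0.03, "tx": -0.166, "ty": 0.042, "tz": 0.149, "ax": 69, "ay": 0, "az": 0},
    {"claw": 0.03, "tx": -0.166, "ty": 0.042, "tz": 0.149, "ax": 69, "ay": 0, "az": 0},
    {"claw": 0.03, "tx": -0.166, "ty": 0.042, "tz": 0.149, "ax": 69, "ay": 0, "az": 0},
    {"claw": 0.03, "tx": -0.166, "ty": 0.042, "tz": 0.149, "ax": 69, "ay": 0, "az": 0},
  ],
)

```text
t: 15.52
tool_pos: [0.6049, -0.0243, 0.1904]
tcp_rot: [0.747, 1.435, -0.746]
ft_force: [0.2, -0.3, -1.6]
gripper_width: 0.431
```

Run:
```python
from h import *
st(); b,d=cap("side","10"); t,dt=cap("top","10")
c=proj("side",[*man(0,-.055),.13]).astype(int); crop(b,c[0]-50,c[1]-50,100,100,6,"sz10")
c=proj("top",[*man(0,-.055),.13]).astype(int); crop(t,c[0]-50,c[1]-50,100,100,6,"tz10")
go([*man(0,-.055),.19],-55)
```

```text
t 15.53 pos [ 0.6049 -0.0243  0.1904] jaw -54.9 down [ 0.003 -0.001 -1.   ] F [ 0.2 -0.3 -1.6] w 0.431 j [-0.12  0.17  1.53 -0.    1.44  0.83]
shift mm [0.6 0.8 0.1] turn [ 0.   0.2 -0.1] jawnow -55.0 -> -55 j6 0.83
```

View pics/sz10.png

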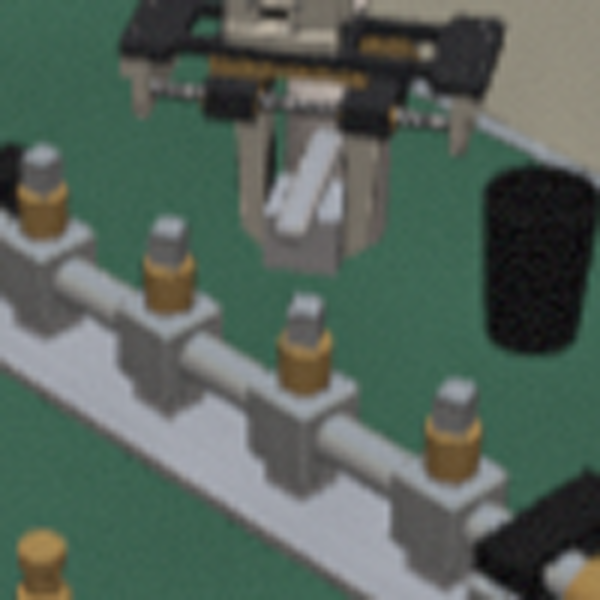

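View pics/tz10.png

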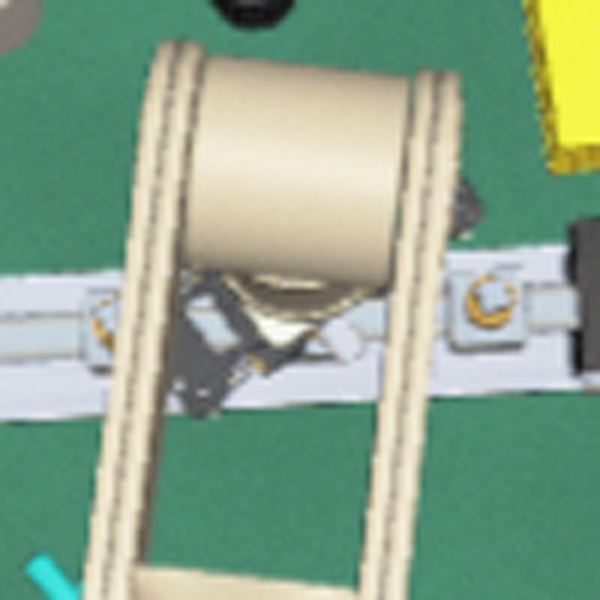

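>>> arm_command(
  steps=[
    {"claw": 0.03, "tx": 0.02, "ty": 0.001, "tz": 0, "ax": 0, "ay": 0, "az": 0},
    {"claw": 0.03, "tx": 0.03, "ty": 0.001, "tz": 0, "ax": 0, "ay": 0, "az": 0},
    {"claw": 0.03, "tx": 0.035, "ty": 0.001, "tz": 0, "ax": 0, "ay": 0, "az": 0},
    {"claw": 0.03, "tx": 0.039, "ty": 0.001, "tz": 0, "ax": 0, "ay": 0, "az": 0},
    {"claw": 0.03, "tx": 0.042, "ty": 0.001, "tz": 0, "ax": 0, "ay": 0, "az": 0},
    {"claw": 0.03, "tx": 0.042, "ty": 0.001, "tz": 0, "ax": 0, "ay": 0, "az": 0},
    {"claw": 0.03, "tx": 0.042, "ty": 0.001, "tz": 0, "ax": 0, "ay": 0, "az": 0},
  ],
)

```text
t: 16.5
tool_pos: [0.6052, -0.0246, 0.148]
tcp_rot: [0.747, 1.436, -0.749]
ft_force: [-5.2, -5.4, -1.2]
gripper_width: 0.429
```

>>> arm_command(
  steps=[
    {"claw": 0.03, "tx": 0.003, "ty": -0.001, "tz": 0, "ax": 0, "ay": 0, "az": 0},
    {"claw": 0.03, "tx": 0.006, "ty": -0.001, "tz": 0, "ax": 0, "ay": 0, "az": 0},
    {"claw": 0.03, "tx": 0.01, "ty": -0.001, "tz": 0, "ax": 0, "ay": 0, "az": 0},
    {"claw": 0.03, "tx": 0.013, "ty": -0.001, "tz": 0, "ax": 0, "ay": 0, "az": 0},
    {"claw": 0.03, "tx": 0.014, "ty": -0.001, "tz": 0, "ax": 0, "ay": 0, "az": 0},
    {"claw": 0.03, "tx": 0.014, "ty": -0.001, "tz": 0, "ax": 0, "ay": 0, "az": 0},
  ],
)

```text
t: 17.25
tool_pos: [0.6045, -0.0252, 0.1341]
tcp_rot: [0.747, 1.436, -0.749]
ft_force: [1.0, -0.4, -1.6]
gripper_width: 0.431
```

Run:
```python
from h import *
st(); print(arm.get_obs()["moment"])
```

```text
t 17.25 pos [ 0.6045 -0.0252  0.1341] jaw -55.0 down [ 0.001 -0.002 -1.   ] F [ 1.  -0.4 -1.6] w 0.431 j [-0.13  0.21  1.59 -0.    1.34  0.83]
[-0.07484439  0.12526991 -0.02910533]
```

>>> arm_command(
  steps=[
    {"claw": 0.03, "tx": 0.001, "ty": 0, "tz": 0, "ax": 0, "ay": 0, "az": 0},
    {"claw": 0.03, "tx": 0.002, "ty": 0, "tz": 0, "ax": 0, "ay": 0, "az": 0},
    {"claw": 0.03, "tx": 0.003, "ty": 0, "tz": 0, "ax": 0, "ay": 0, "az": 0},
    {"claw": 0.03, "tx": 0.003, "ty": 0, "tz": 0, "ax": 0, "ay": 0, "az": 0},
  ],
)

```text
t: 17.75
tool_pos: [0.6046, -0.0252, 0.134]
tcp_rot: [0.747, 1.435, -0.749]
ft_force: [-11.2, 0.8, 18.2]
gripper_width: 0.427
```

>>> arm_command(
  steps=[
    {"claw": 0.03, "tx": 0, "ty": 0, "tz": 0, "ax": 4, "ay": 0, "az": 0},
    {"claw": 0.03, "tx": 0, "ty": 0, "tz": 0, "ax": 8, "ay": 0, "az": 0},
    {"claw": 0.03, "tx": 0, "ty": 0, "tz": 0, "ax": 12, "ay": 0, "az": 0},
    {"claw": 0.03, "tx": 0, "ty": 0, "tz": 0, "ax": 16, "ay": 0, "az": 0},
    {"claw": 0.03, "tx": 0, "ty": 0, "tz": 0, "ax": 20, "ay": 0, "az": 0},
    {"claw": 0.03, "tx": 0, "ty": 0, "tz": 0, "ax": 24, "ay": 0, "az": 0},
    {"claw": 0.03, "tx": 0, "ty": 0, "tz": 0, "ax": 28, "ay": 0, "az": 0},
    {"claw": 0.03, "tx": 0, "ty": 0, "tz": 0, "ax": 30, "ay": 0, "az": 0},
    {"claw": 0.03, "tx": 0, "ty": 0, "tz": 0, "ax": 32, "ay": 0, "az": 0},
    {"claw": 0.03, "tx": 0, "ty": 0, "tz": 0, "ax": 32, "ay": 0, "az": 0},
  ],
)

```text
t: 19.0
tool_pos: [0.6042, -0.025, 0.134]
tcp_rot: [1.169, 1.231, -1.17]
ft_force: [-4.4, 0.8, 3.3]
gripper_width: 0.425
```

Run:
```python
from h import *
st(); print(arm.get_obs()["moment"])
```

```text
t 19.0 pos [ 0.6042 -0.025   0.134 ] jaw -87.0 down [ 0.001 -0.002 -1.   ] F [-4.4  0.8  3.3] w 0.425 j [-0.12  0.21  1.59 -0.    1.34  1.39]
[0.28576195 1.14055257 0.0737837 ]
```

>>> arm_command(
  steps=[
    {"claw": 0.03, "tx": 0, "ty": 0, "tz": 0, "ax": 2, "ay": 0, "az": 0},
    {"claw": 0.03, "tx": 0, "ty": 0, "tz": 0, "ax": 4, "ay": 0, "az": 0},
    {"claw": 0.03, "tx": 0, "ty": 0, "tz": 0, "ax": 5, "ay": 0, "az": 0},
    {"claw": 0.03, "tx": 0, "ty": 0, "tz": 0, "ax": 5, "ay": 0, "az": 0},
  ],
)

```text
t: 19.5
tool_pos: [0.6041, -0.0249, 0.134]
tcp_rot: [1.233, 1.19, -1.235]
ft_force: [-3.7, 1.1, 2.0]
gripper_width: 0.429
```

Run:
```python
from h import *
st(); print(arm.get_obs()["moment"])
```

```text
t 19.5 pos [ 0.6041 -0.0249  0.134 ] jaw -92.0 down [ 0.001 -0.002 -1.   ] F [-3.7  1.1  2. ] w 0.429 j [-0.12  0.21  1.59 -0.    1.34  1.48]
[0.18360693 0.86048987 0.00093505]
```

>>> arm_command(
  steps=[
    {"claw": 0.03, "tx": 0, "ty": 0, "tz": 0, "ax": 2, "ay": 0, "az": 0},
    {"claw": 0.03, "tx": 0, "ty": 0, "tz": 0, "ax": 3, "ay": 0, "az": 0},
    {"claw": 0.03, "tx": 0, "ty": 0, "tz": 0, "ax": 3, "ay": 0, "az": 0},
  ],
)

```text
t: 19.88
tool_pos: [0.6041, -0.0249, 0.1341]
tcp_rot: [1.272, 1.164, -1.273]
ft_force: [-3.0, 1.5, 1.4]
gripper_width: 0.426
```

Run:
```python
from h import *
st(); 
for _ in range(3):
    print(arm.get_obs()["moment"]); arm.capture("side")
```

```text
t 19.88 pos [ 0.6041 -0.0249  0.1341] jaw -95.0 down [ 0.001 -0.002 -1.   ] F [-3.   1.5  1.4] w 0.426 j [-0.12  0.21  1.59 -0.    1.34  1.53]
[0.21640923 0.86507642 0.08115468]
[0.2256115  0.83866497 0.07709537]
[0.25513942 0.84661635 0.05883758]
```

>>> arm_command(
  steps=[
    {"claw": 0.03, "tx": 0, "ty": 0, "tz": 0, "ax": 1.5, "ay": 0, "az": 0},
    {"claw": 0.03, "tx": 0, "ty": 0, "tz": 0, "ax": 3, "ay": 0, "az": 0},
    {"claw": 0.03, "tx": 0, "ty": 0, "tz": 0, "ax": 3, "ay": 0, "az": 0},
  ],
)

```text
t: 20.4
tool_pos: [0.6041, -0.0249, 0.1341]
tcp_rot: [1.31, 1.138, -1.311]
ft_force: [-3.6, 1.1, 1.8]
gripper_width: 0.427
```

Run:
```python
from h import *
st(); 
for _ in range(3):
    print(arm.get_obs()["moment"]); b,d=cap("side","11")
c=proj("side",[*man(0,-.055),.13]).astype(int); crop(b,c[0]-50,c[1]-50,100,100,6,"sz11")
```

```text
t 20.4 pos [ 0.6041 -0.0249  0.1341] jaw -98.0 down [ 0.001 -0.002 -1.   ] F [-3.6  1.1  1.8] w 0.427 j [-0.12  0.21  1.59 -0.    1.34  1.59]
[0.2392231  0.96483157 0.54283944]
[0.20511043 0.88924971 0.55371644]
[0.1766849  0.98231618 0.53548533]
```

View pics/sz11.png

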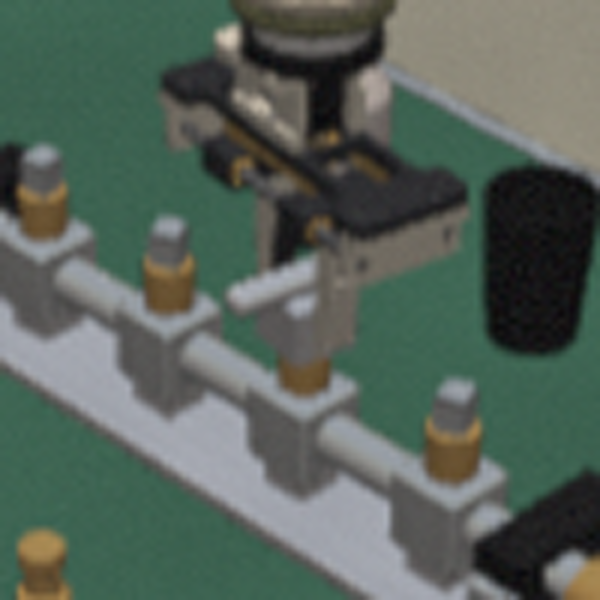

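>>> arm_command(
  steps=[
    {"claw": 0.03, "tx": 0, "ty": 0, "tz": 0, "ax": -3, "ay": 0, "az": 0},
    {"claw": 0.03, "tx": 0, "ty": 0, "tz": 0, "ax": -6, "ay": 0, "az": 0},
    {"claw": 0.03, "tx": 0, "ty": 0, "tz": 0, "ax": -6, "ay": 0, "az": 0},
    {"claw": 0.06, "tx": 0, "ty": 0, "tz": 0, "ax": -6, "ay": 0, "az": 0},
    {"claw": 0.06, "tx": 0, "ty": 0, "tz": 0, "ax": -6, "ay": 0, "az": 0},
    {"claw": 0.06, "tx": 0, "ty": 0, "tz": 0, "ax": -6, "ay": 0, "az": 0},
    {"claw": 0.06, "tx": -0.03, "ty": 0, "tz": 0, "ax": -6, "ay": 0, "az": 0},
    {"claw": 0.06, "tx": -0.08, "ty": 0, "tz": 0, "ax": -6, "ay": 0, "az": 0},
    {"claw": 0.06, "tx": -0.12, "ty": 0, "tz": 0, "ax": -6, "ay": 0, "az": 0},
    {"claw": 0.06, "tx": -0.12, "ty": 0, "tz": 0, "ax": -6, "ay": 0, "az": 0},
  ],
)

```text
t: 21.8
tool_pos: [0.6063, -0.0249, 0.2592]
tcp_rot: [1.236, 1.184, -1.229]
ft_force: [0.5, 0.5, -0.6]
gripper_width: 0.645
```

Run:
```python
from h import *
st(); b,d=cap("side","12"); t,dt=cap("top","12"); crop(t,200,130,220,140,3.6,"tz12")
c=proj("side",[*man(0,-.055),.13]).astype(int); crop(b,c[0]-50,c[1]-50,100,100,6,"sz12")
go([.404,-.31,.16],-20); go([.404,-.31,.0225],-20)
```

```text
t 21.8 pos [ 0.6063 -0.0249  0.2592] jaw -92.0 down [ 0.009 -0.003 -1.   ] F [ 0.5  0.5 -0.6] w 0.645 j [-0.12  0.13  1.45 -0.    1.56  1.48]
shift mm [  94.4 -190.5  291.7] turn [-71.9   0.2  -0. ] jawnow -91.9 -> -20 j6 1.48
shift mm [ 231.9 -190.8  291.5] turn [-71.9   0.2  -0. ] jawnow -91.9 -> -20 j6 1.48
```

View pics/sz12.png

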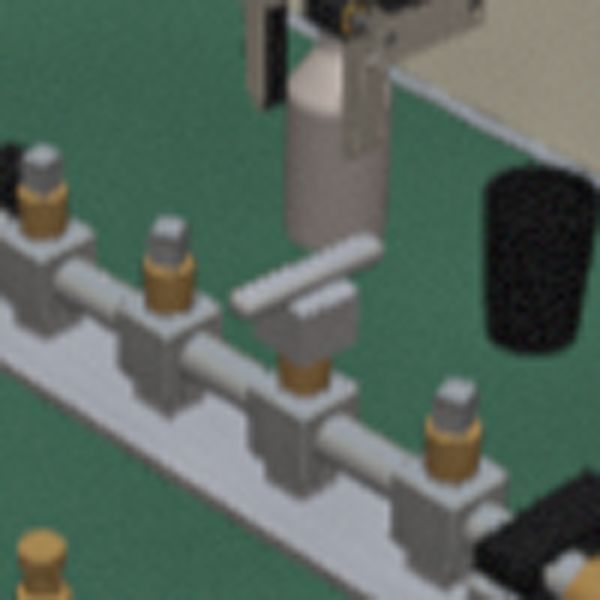

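View pics/tz12.png

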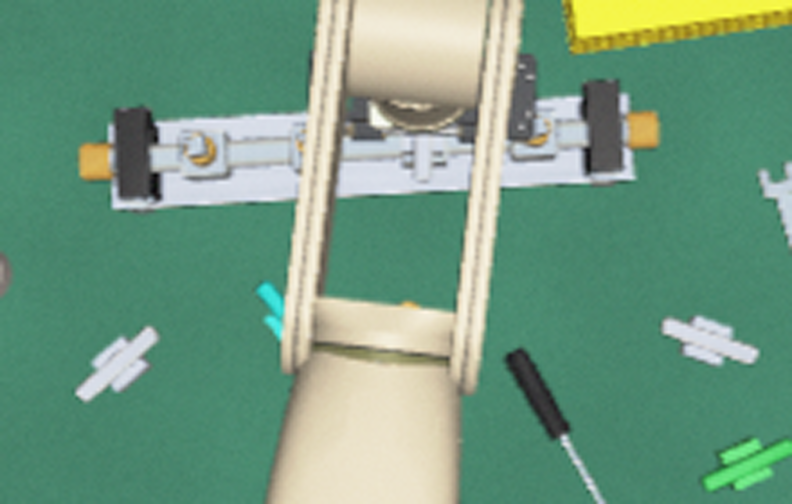

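Run:
```python
from meas import *
handles(cv2.imread("pics/top_12.png"),np.load("top_12.npy"))
s=cv2.imread("pics/side_12.png"); c=proj("side",[.404,-.31,.04]).astype(int); print(c)
crop(s,c[0]-50,c[1]-40,100,80,6,"sz12b")
```

```text
handle px [304.8 233.5] 2690 2627 zmax 0.6847 c [0.3727 0.0242] rect [392.3  17.7] [205.9 245. ] 86.7 ang 144.9
handle px [396.4 224.3] 229 130 zmax 0.0527 c [ 0.4038 -0.3101] rect [ 405.8 -310.1] [97.2 30.2] 68.9 ang 69.6
handle px [232.6 230.9] 231 132 zmax 0.0535 c [0.3862 0.2859] rect [381.4 282.6] [29.6 97.3] 41.4 ang 130.8
[371 260]
```

View pics/sz12b.png

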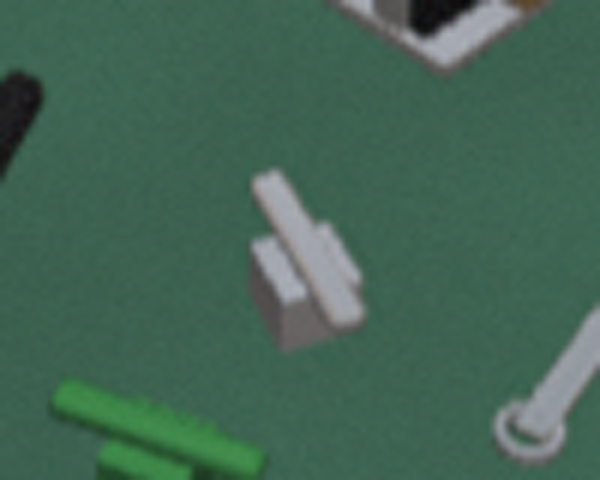

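>>> arm_command(
  steps=[
    {"claw": 0.065, "tx": 0, "ty": -0.03, "tz": 0.04, "ax": -9, "ay": 0, "az": 0},
    {"claw": 0.065, "tx": 0, "ty": -0.06, "tz": 0.08, "ax": -18, "ay": 0, "az": 0},
    {"claw": 0.065, "tx": 0, "ty": -0.09, "tz": 0.12, "ax": -27, "ay": 0, "az": 0},
    {"claw": 0.065, "tx": 0.02, "ty": -0.11, "tz": 0.16, "ax": -36, "ay": 0, "az": 0},
    {"claw": 0.065, "tx": 0.04, "ty": -0.14, "tz": 0.2, "ax": -45, "ay": 0, "az": 0},
    {"claw": 0.065, "tx": 0.06, "ty": -0.16, "tz": 0.24, "ax": -54, "ay": 0, "az": 0},
    {"claw": 0.065, "tx": 0.08, "ty": -0.18, "tz": 0.27, "ax": -63, "ay": 0, "az": 0},
    {"claw": 0.065, "tx": 0.095, "ty": -0.19, "tz": 0.292, "ax": -72, "ay": 0.2, "az": 0},
    {"claw": 0.065, "tx": 0.095, "ty": -0.19, "tz": 0.292, "ax": -72, "ay": 0.2, "az": 0},
    {"claw": 0.065, "tx": 0.13, "ty": -0.191, "tz": 0.292, "ax": -72, "ay": 0.2, "az": 0},
    {"claw": 0.065, "tx": 0.13, "ty": -0.191, "tz": 0.292, "ax": -72, "ay": 0.2, "az": 0},
    {"claw": 0.065, "tx": 0.13, "ty": -0.191, "tz": 0.292, "ax": -72, "ay": 0.2, "az": 0},
  ],
)

```text
t: 23.4
tool_pos: [0.4041, -0.3098, 0.1252]
tcp_rot: [0.274, 1.553, -0.273]
ft_force: [0.8, -0.4, 0.4]
gripper_width: 0.698
```

Run:
```python
from h import *
st(); go([.404,-.31,.0235],-20.2)
s,_=cap("side","13"); c=proj("side",[.404,-.31,.04]).astype(int)
crop(s,c[0]-50,c[1]-40,100,80,6,"sz13")
```

```text
t 23.4 pos [ 0.4041 -0.3098  0.1252] jaw -20.0 down [ 0.     0.001 -1.   ] F [ 0.8 -0.4  0.4] w 0.698 j [-0.76 -0.03  1.86  0.    1.31 -0.41]
shift mm [101.7  -0.3  -0. ] turn [ 0.2  0.  -0. ] jawnow -20.0 -> -20.2 j6 -0.41
```

View pics/sz13.png

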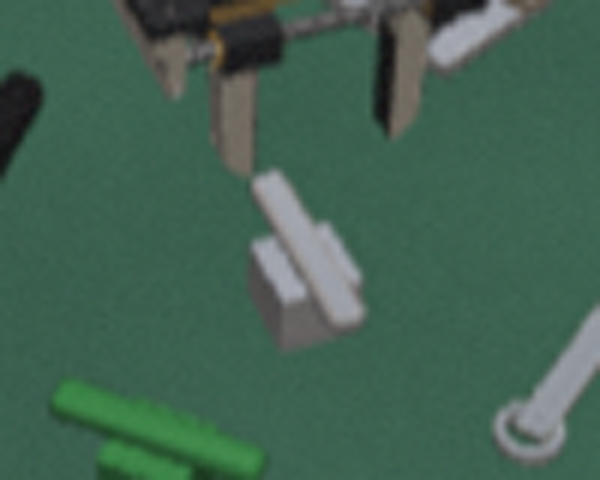

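>>> arm_command(
  steps=[
    {"claw": 0.062, "tx": 0.05, "ty": 0, "tz": 0, "ax": 0, "ay": 0, "az": 0},
    {"claw": 0.062, "tx": 0.085, "ty": 0, "tz": 0, "ax": 0, "ay": 0, "az": 0},
    {"claw": 0.062, "tx": 0.101, "ty": 0, "tz": 0, "ax": 0, "ay": 0, "az": 0},
    {"claw": 0.062, "tx": 0.101, "ty": 0, "tz": 0, "ax": 0, "ay": 0, "az": 0},
    {"claw": 0.03, "tx": 0.101, "ty": 0, "tz": 0, "ax": 0, "ay": 0, "az": 0},
    {"claw": 0.03, "tx": 0.101, "ty": 0, "tz": 0, "ax": 0, "ay": 0, "az": 0},
    {"claw": 0.03, "tx": 0.101, "ty": 0, "tz": 0, "ax": 0, "ay": 0, "az": 0},
    {"claw": 0.03, "tx": 0.101, "ty": 0, "tz": 0, "ax": 0, "ay": 0, "az": 0},
    {"claw": 0.03, "tx": 0.101, "ty": 0, "tz": 0, "ax": 0, "ay": 0, "az": 0},
  ],
  force=40,
)

```text
t: 24.58
tool_pos: [0.4051, -0.3109, 0.026]
tcp_rot: [0.273, 1.551, -0.274]
ft_force: [-1.6, 1.3, 7.2]
gripper_width: 0.43
```

```bash
sed -i 's/M0=np.array(.*);YAW/M0=np.array([.602,.030]);YAW/' h.py
python3 - <<'E'
from h import *
st(); print(man(0,-.055),man(0,-.165)); go([*man(0,-.165),.19],-68)
E
```

```text
t 24.57 pos [ 0.4051 -0.3109  0.026 ] jaw -20.0 down [ 0.002 -0.002 -1.   ] F [-1.6  1.3  7.2] w 0.43 j [-0.76  0.1   1.93  0.    1.11 -0.41]
[ 0.60487848 -0.02492462] [ 0.61063543 -0.13477387]
shift mm [-163.8  235.6  133.5] turn [48.   0.2 -0. ] jawnow -20.0 -> -68 j6 -0.41
```

>>> arm_command(
  steps=[
    {"claw": 0.03, "tx": -0.06, "ty": 0, "tz": 0, "ax": 0, "ay": 0, "az": 0},
    {"claw": 0.03, "tx": -0.12, "ty": 0, "tz": 0, "ax": 0, "ay": 0, "az": 0},
    {"claw": 0.03, "tx": -0.164, "ty": 0.03, "tz": 0.015, "ax": 6, "ay": 0, "az": 0},
    {"claw": 0.03, "tx": -0.164, "ty": 0.07, "tz": 0.035, "ax": 14, "ay": 0, "az": 0},
    {"claw": 0.03, "tx": -0.164, "ty": 0.11, "tz": 0.06, "ax": 22, "ay": 0, "az": 0},
    {"claw": 0.03, "tx": -0.164, "ty": 0.15, "tz": 0.085, "ax": 30, "ay": 0, "az": 0},
    {"claw": 0.03, "tx": -0.164, "ty": 0.19, "tz": 0.11, "ax": 38, "ay": 0, "az": 0},
    {"claw": 0.03, "tx": -0.164, "ty": 0.22, "tz": 0.125, "ax": 46, "ay": 0, "az": 0},
    {"claw": 0.03, "tx": -0.164, "ty": 0.2355, "tz": 0.1335, "ax": 50, "ay": 0, "az": 0},
    {"claw": 0.03, "tx": -0.164, "ty": 0.2355, "tz": 0.1335, "ax": 50, "ay": 0, "az": 0},
    {"claw": 0.03, "tx": -0.164, "ty": 0.2355, "tz": 0.1335, "ax": 50, "ay": 0, "az": 0},
    {"claw": 0.03, "tx": -0.164, "ty": 0.2355, "tz": 0.1335, "ax": 50, "ay": 0, "az": 0},
  ],
)

```text
t: 26.08
tool_pos: [0.61, -0.1357, 0.1902]
tcp_rot: [0.948, 1.352, -0.948]
ft_force: [0.6, 0.0, -2.9]
gripper_width: 0.43
```

Run:
```python
from h import *
st(); b,d=cap("side","14")
c=proj("side",[*man(0,-.165),.13]).astype(int); crop(b,c[0]-50,c[1]-50,100,100,6,"sz14")
go([*man(0,-.165),.19],-70)
```

```text
t 26.07 pos [ 0.61   -0.1357  0.1902] jaw -70.0 down [ 0.002 -0.002 -1.   ] F [ 0.6  0.  -2.9] w 0.43 j [-0.3   0.22  1.47 -0.    1.45  0.92]
shift mm [ 0.2  0.8 -0.7] turn [ 0.   0.1 -0.1] jawnow -70.0 -> -70 j6 0.92
```

View pics/sz14.png

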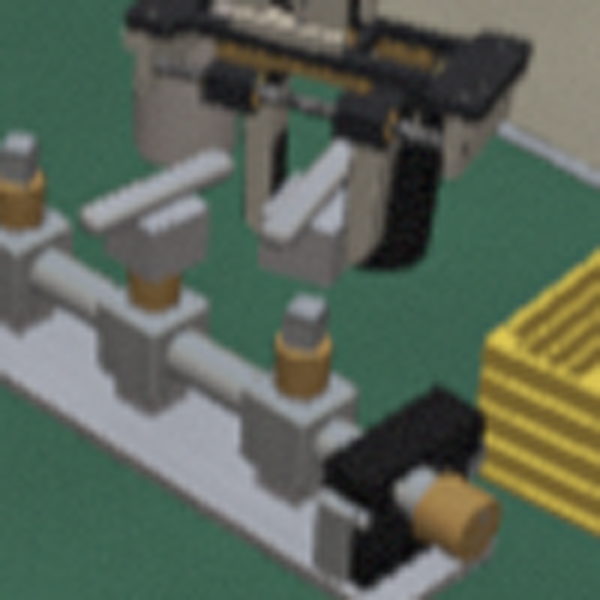

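>>> arm_command(
  steps=[
    {"claw": 0.03, "tx": 0.018, "ty": 0.001, "tz": -0.001, "ax": 0, "ay": 0, "az": 0},
    {"claw": 0.03, "tx": 0.027, "ty": 0.001, "tz": -0.001, "ax": 0, "ay": 0, "az": 0},
    {"claw": 0.03, "tx": 0.032, "ty": 0.001, "tz": -0.001, "ax": 0, "ay": 0, "az": 0},
    {"claw": 0.03, "tx": 0.036, "ty": 0.001, "tz": -0.001, "ax": 0, "ay": 0, "az": 0},
    {"claw": 0.03, "tx": 0.04, "ty": 0.001, "tz": -0.001, "ax": 0, "ay": 0, "az": 0},
    {"claw": 0.03, "tx": 0.04, "ty": 0.001, "tz": -0.001, "ax": 0, "ay": 0, "az": 0},
    {"claw": 0.03, "tx": 0.04, "ty": 0.001, "tz": -0.001, "ax": 0, "ay": 0, "az": 0},
  ],
)

```text
t: 27.0
tool_pos: [0.611, -0.1345, 0.1506]
tcp_rot: [0.948, 1.351, -0.948]
ft_force: [-0.1, -0.4, -1.5]
gripper_width: 0.426
```

Run:
```python
from h import *
st(); print(arm.get_obs()["moment"])
```

```text
t 27.0 pos [ 0.611  -0.1345  0.1506] jaw -70.0 down [ 0.003 -0.002 -1.   ] F [-0.1 -0.4 -1.5] w 0.426 j [-0.3   0.25  1.51 -0.    1.38  0.92]
[-0.0061491   0.12669345 -0.03313926]
```

Free of force with about 9 mm engaged. I'm going the rest of the way down.

>>> arm_command(
  steps=[
    {"claw": 0.03, "tx": 0.004, "ty": 0, "tz": 0, "ax": 0, "ay": 0, "az": 0},
    {"claw": 0.03, "tx": 0.008, "ty": 0, "tz": 0, "ax": 0, "ay": 0, "az": 0},
    {"claw": 0.03, "tx": 0.012, "ty": 0, "tz": 0, "ax": 0, "ay": 0, "az": 0},
    {"claw": 0.03, "tx": 0.015, "ty": 0, "tz": 0, "ax": 0, "ay": 0, "az": 0},
    {"claw": 0.03, "tx": 0.017, "ty": 0, "tz": 0, "ax": 0, "ay": 0, "az": 0},
    {"claw": 0.03, "tx": 0.018, "ty": 0, "tz": 0, "ax": 0, "ay": 0, "az": 0},
    {"claw": 0.03, "tx": 0.018, "ty": 0, "tz": 0, "ax": 0, "ay": 0, "az": 0},
  ],
)

```text
t: 27.88
tool_pos: [0.6113, -0.1346, 0.1359]
tcp_rot: [0.948, 1.35, -0.947]
ft_force: [-10.7, 2.2, 19.1]
gripper_width: 0.425
```

Run:
```python
from h import *
st(); print(arm.get_obs()["moment"])
```

```text
t 27.88 pos [ 0.6113 -0.1346  0.1359] jaw -70.0 down [ 0.004 -0.002 -1.   ] F [-10.7   2.2  19.1] w 0.425 j [-0.3   0.26  1.53 -0.    1.35  0.92]
[0.58926623 2.26539303 0.02311718]
```

>>> arm_command(
  steps=[
    {"claw": 0.03, "tx": 0, "ty": 0, "tz": 0, "ax": 4, "ay": 0, "az": 0},
    {"claw": 0.03, "tx": 0, "ty": 0, "tz": 0, "ax": 8, "ay": 0, "az": 0},
    {"claw": 0.03, "tx": 0, "ty": 0, "tz": 0, "ax": 12, "ay": 0, "az": 0},
    {"claw": 0.03, "tx": 0, "ty": 0, "tz": 0, "ax": 16, "ay": 0, "az": 0},
    {"claw": 0.03, "tx": 0, "ty": 0, "tz": 0, "ax": 20, "ay": 0, "az": 0},
    {"claw": 0.03, "tx": 0, "ty": 0, "tz": 0, "ax": 23, "ay": 0, "az": 0},
    {"claw": 0.03, "tx": 0, "ty": 0, "tz": 0, "ax": 25, "ay": 0, "az": 0},
    {"claw": 0.03, "tx": 0, "ty": 0, "tz": 0, "ax": 25, "ay": 0, "az": 0},
  ],
)

```text
t: 28.88
tool_pos: [0.6109, -0.1348, 0.1361]
tcp_rot: [1.273, 1.162, -1.272]
ft_force: [-5.0, 0.1, 3.7]
gripper_width: 0.427
```

Run:
```python
from h import *
st(); print(arm.get_obs()["moment"])
```

```text
t 28.88 pos [ 0.6109 -0.1348  0.1361] jaw -95.0 down [ 0.003 -0.003 -1.   ] F [-5.   0.1  3.7] w 0.427 j [-0.3   0.26  1.53 -0.    1.35  1.36]
[-0.11560033  1.1322642   0.09687723]
```

>>> arm_command(
  steps=[
    {"claw": 0.03, "tx": 0, "ty": 0, "tz": 0, "ax": 1.5, "ay": 0, "az": 0},
    {"claw": 0.03, "tx": 0, "ty": 0, "tz": 0, "ax": 3, "ay": 0, "az": 0},
    {"claw": 0.03, "tx": 0, "ty": 0, "tz": 0, "ax": 3, "ay": 0, "az": 0},
  ],
)

```text
t: 29.25
tool_pos: [0.6108, -0.1349, 0.136]
tcp_rot: [1.311, 1.136, -1.31]
ft_force: [-3.7, -1.0, 1.6]
gripper_width: 0.424
```

Run:
```python
from h import *
st(); print(arm.get_obs()["moment"])
```

```text
t 29.25 pos [ 0.6108 -0.1349  0.136 ] jaw -98.0 down [ 0.003 -0.003 -1.   ] F [-3.7 -1.   1.6] w 0.424 j [-0.3   0.26  1.53 -0.    1.35  1.41]
[-0.14206533  0.92447453  0.5359979 ]
```

The stop is reached at the same angle as before (moment 0.54 N m). I'll back off inside the play, release and lift.

>>> arm_command(
  steps=[
    {"claw": 0.03, "tx": 0, "ty": 0, "tz": 0, "ax": -3, "ay": 0, "az": 0},
    {"claw": 0.03, "tx": 0, "ty": 0, "tz": 0, "ax": -6, "ay": 0, "az": 0},
    {"claw": 0.03, "tx": 0, "ty": 0, "tz": 0, "ax": -6, "ay": 0, "az": 0},
    {"claw": 0.06, "tx": 0, "ty": 0, "tz": 0, "ax": -6, "ay": 0, "az": 0},
    {"claw": 0.06, "tx": 0, "ty": 0, "tz": 0, "ax": -6, "ay": 0, "az": 0},
    {"claw": 0.06, "tx": 0, "ty": 0, "tz": 0, "ax": -6, "ay": 0, "az": 0},
    {"claw": 0.06, "tx": -0.03, "ty": 0, "tz": 0, "ax": -6, "ay": 0, "az": 0},
    {"claw": 0.06, "tx": -0.08, "ty": 0, "tz": 0, "ax": -6, "ay": 0, "az": 0},
    {"claw": 0.06, "tx": -0.12, "ty": 0, "tz": 0, "ax": -6, "ay": 0, "az": 0},
    {"claw": 0.06, "tx": -0.12, "ty": 0, "tz": 0, "ax": -6, "ay": 0, "az": 0},
  ],
)

```text
t: 30.5
tool_pos: [0.6127, -0.1352, 0.2613]
tcp_rot: [1.237, 1.18, -1.229]
ft_force: [0.2, -0.8, 0.6]
gripper_width: 0.647
```

Run:
```python
from meas import *
st(); b,d=cap("side","15"); t,dt=cap("top","15"); handles(t,dt)
c=proj("side",[*man(0,-.11),.13]).astype(int); crop(b,c[0]-60,c[1]-50,120,100,6,"sz15")
go([.386,.285,.16],40.5)
```

```text
t 30.5 pos [ 0.6127 -0.1352  0.2613] jaw -92.0 down [ 0.011 -0.005 -1.   ] F [ 0.2 -0.8  0.6] w 0.647 j [-0.3   0.18  1.38 -0.    1.56  1.31]
handle px [333.6 232.2] 2985 2904 zmax 0.6875 c [ 0.3763 -0.0797] rect [391.2 -87.8] [205.1 293.7] 75.2 ang 136.3
handle px [232.7 230.8] 232 139 zmax 0.0533 c [0.3858 0.2862] rect [383.2 284. ] [38.  96.1] 30.6 ang 131.0
shift mm [  94.1 -239.7 -411.7] turn [47.5  0.1 -0.3] jawnow -92.0 -> -139.5 j6 1.31
```

View pics/sz15.png

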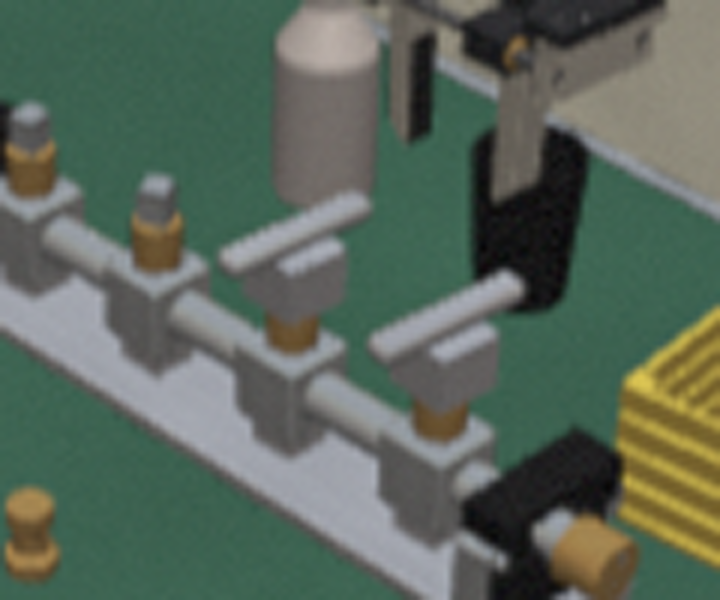

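>>> arm_command(
  steps=[
    {"claw": 0.065, "tx": 0, "ty": -0.02, "tz": -0.03, "ax": -9, "ay": 0, "az": 0},
    {"claw": 0.065, "tx": 0, "ty": -0.04, "tz": -0.06, "ax": -19, "ay": 0, "az": 0},
    {"claw": 0.065, "tx": 0, "ty": -0.06, "tz": -0.09, "ax": -29, "ay": 0, "az": 0},
    {"claw": 0.065, "tx": 0, "ty": -0.08, "tz": -0.12, "ax": -39, "ay": 0, "az": 0},
    {"claw": 0.065, "tx": 0, "ty": -0.1, "tz": -0.15, "ax": -49, "ay": 0, "az": 0},
    {"claw": 0.065, "tx": 0, "ty": -0.12, "tz": -0.18, "ax": -59, "ay": 0, "az": 0},
    {"claw": 0.065, "tx": 0, "ty": -0.14, "tz": -0.21, "ax": -69, "ay": 0, "az": 0},
    {"claw": 0.065, "tx": 0, "ty": -0.16, "tz": -0.24, "ax": -79, "ay": 0, "az": 0},
    {"claw": 0.065, "tx": 0.02, "ty": -0.18, "tz": -0.28, "ax": -89, "ay": 0, "az": 0},
    {"claw": 0.065, "tx": 0.04, "ty": -0.2, "tz": -0.32, "ax": -99, "ay": 0, "az": 0},
    {"claw": 0.065, "tx": 0.06, "ty": -0.22, "tz": -0.36, "ax": -109, "ay": 0, "az": 0},
    {"claw": 0.065, "tx": 0.08, "ty": -0.23, "tz": -0.39, "ax": -119, "ay": 0, "az": 0},
    {"claw": 0.065, "tx": 0.094, "ty": -0.24, "tz": -0.412, "ax": -128, "ay": 0, "az": 0},
    {"claw": 0.065, "tx": 0.12, "ty": -0.24, "tz": -0.412, "ax": -132.5, "ay": 0, "az": 0},
    {"claw": 0.065, "tx": 0.12, "ty": -0.24, "tz": -0.412, "ax": -132.5, "ay": 0, "az": 0},
    {"claw": 0.065, "tx": 0.12, "ty": -0.24, "tz": -0.412, "ax": -132.5, "ay": 0, "az": 0},
  ],
)

```text
t: 32.6
tool_pos: [0.3856, 0.2848, 0.1339]
tcp_rot: [-0.554, 1.499, 0.547]
ft_force: [-0.2, -0.1, 0.4]
gripper_width: 0.701
```

Run:
```python
from h import *
st(); go([.386,.285,.0235],40.5)
s,_=cap("side","16"); c=proj("side",[.386,.285,.06]).astype(int); print(c)
crop(s,max(c[0]-50,0),c[1]-50,100,90,6,"sz16")
```

```text
t 32.6 pos [0.3856 0.2848 0.1339] jaw 40.3 down [ 0.003 -0.004 -1.   ] F [-0.2 -0.1  0.4] w 0.701 j [ 0.53 -0.13  1.94 -0.    1.33 -0.17]
shift mm [110.4   0.3   0.5] turn [-0.2 -0.   0.3] jawnow 40.3 -> 40.5 j6 -0.17
[251 166]
```

View pics/sz16.png

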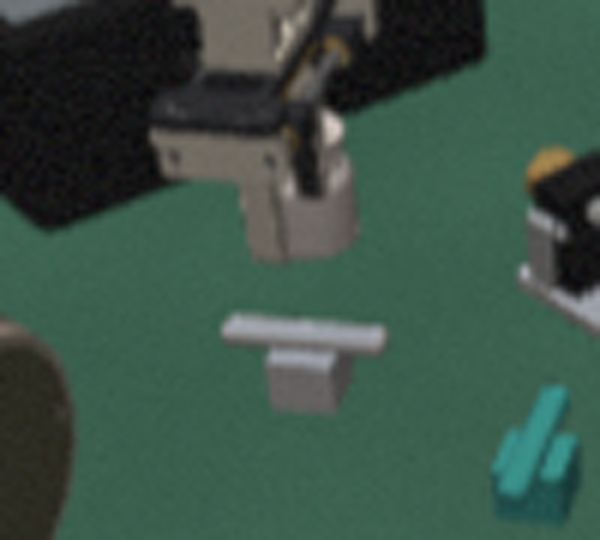

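>>> arm_command(
  steps=[
    {"claw": 0.065, "tx": 0.05, "ty": 0, "tz": 0, "ax": 0, "ay": 0, "az": 0},
    {"claw": 0.065, "tx": 0.09, "ty": 0, "tz": 0.001, "ax": 0, "ay": 0, "az": 0.3},
    {"claw": 0.065, "tx": 0.11, "ty": 0, "tz": 0.001, "ax": 0, "ay": 0, "az": 0.3},
    {"claw": 0.065, "tx": 0.11, "ty": 0, "tz": 0.001, "ax": 0, "ay": 0, "az": 0.3},
    {"claw": 0.03, "tx": 0.11, "ty": 0, "tz": 0.001, "ax": 0, "ay": 0, "az": 0.3},
    {"claw": 0.03, "tx": 0.11, "ty": 0, "tz": 0.001, "ax": 0, "ay": 0, "az": 0.3},
    {"claw": 0.03, "tx": 0.11, "ty": 0, "tz": 0.001, "ax": 0, "ay": 0, "az": 0.3},
    {"claw": 0.03, "tx": 0.11, "ty": 0, "tz": 0.001, "ax": 0, "ay": 0, "az": 0.3},
    {"claw": 0.03, "tx": 0.11, "ty": 0, "tz": 0.001, "ax": 0, "ay": 0, "az": 0.3},
  ],
  force=40,
)

```text
t: 33.78
tool_pos: [0.3879, 0.2858, 0.0257]
tcp_rot: [-0.55, 1.497, 0.552]
ft_force: [-1.7, -0.8, 6.7]
gripper_width: 0.427
```

Run:
```python
from h import *
st(); print(man(0,.165)); go([*man(0,.165),.19],99); go([*man(0,.055),.19],118)
```

```text
t 33.77 pos [0.3879 0.2858 0.0257] jaw 40.4 down [ 0.002  0.002 -1.   ] F [-1.7 -0.8  6.7] w 0.427 j [ 0.53  0.03  2.    0.    1.11 -0.18]
[0.59336457 0.19477387]
shift mm [-164.1 -202.3   98. ] turn [-58.6   0.1   0.1] jawnow 40.4 -> 99 j6 -0.18
shift mm [-164.3 -289.8   31.3] turn [-77.6   0.1   0.1] jawnow 40.4 -> 118 j6 -0.18
```

>>> arm_command(
  steps=[
    {"claw": 0.03, "tx": -0.06, "ty": 0, "tz": 0, "ax": 0, "ay": 0, "az": 0},
    {"claw": 0.03, "tx": -0.12, "ty": 0, "tz": 0, "ax": 0, "ay": 0, "az": 0},
    {"claw": 0.03, "tx": -0.164, "ty": -0.03, "tz": 0.015, "ax": -8, "ay": 0, "az": 0},
    {"claw": 0.03, "tx": -0.164, "ty": -0.06, "tz": 0.03, "ax": -17, "ay": 0, "az": 0},
    {"claw": 0.03, "tx": -0.164, "ty": -0.1, "tz": 0.05, "ax": -26, "ay": 0, "az": 0},
    {"claw": 0.03, "tx": -0.164, "ty": -0.14, "tz": 0.07, "ax": -35, "ay": 0, "az": 0},
    {"claw": 0.03, "tx": -0.164, "ty": -0.17, "tz": 0.085, "ax": -44, "ay": 0, "az": 0},
    {"claw": 0.03, "tx": -0.164, "ty": -0.19, "tz": 0.095, "ax": -53, "ay": 0, "az": 0},
    {"claw": 0.03, "tx": -0.164, "ty": -0.2025, "tz": 0.098, "ax": -59.5, "ay": 0, "az": 0},
    {"claw": 0.03, "tx": -0.164, "ty": -0.2025, "tz": 0.098, "ax": -59.5, "ay": 0, "az": 0},
    {"claw": 0.03, "tx": -0.164, "ty": -0.2025, "tz": 0.098, "ax": -59.5, "ay": 0, "az": 0},
    {"claw": 0.03, "tx": -0.164, "ty": -0.2025, "tz": 0.098, "ax": -59.5, "ay": 0, "az": 0},
  ],
)

```text
t: 35.28
tool_pos: [0.5929, 0.1951, 0.1899]
tcp_rot: [-1.334, 1.121, 1.334]
ft_force: [-0.2, -0.2, -2.1]
gripper_width: 0.426
```

Run:
```python
from h import *
st(); b,d=cap("side","17")
c=proj("side",[*man(0,.165),.13]).astype(int); crop(b,c[0]-50,c[1]-50,100,100,6,"sz17")
go([*man(0,.165),.15],100)
```

```text
t 35.27 pos [0.5929 0.1951 0.1899] jaw 99.8 down [ 0.002  0.002 -1.   ] F [-0.2 -0.2 -2.1] w 0.426 j [ 0.23  0.22  1.48  0.    1.45 -1.51]
shift mm [40.  -0.2 -0.5] turn [-0.2  0.1  0.1] jawnow 99.8 -> 100 j6 -1.51
```

View pics/sz17.png

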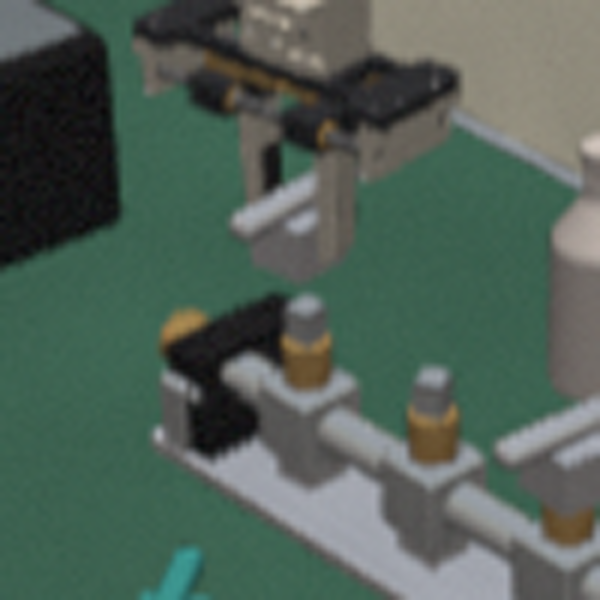

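>>> arm_command(
  steps=[
    {"claw": 0.03, "tx": 0.018, "ty": 0, "tz": 0, "ax": 0, "ay": 0, "az": 0},
    {"claw": 0.03, "tx": 0.027, "ty": 0, "tz": 0, "ax": 0, "ay": 0, "az": 0},
    {"claw": 0.03, "tx": 0.032, "ty": 0, "tz": 0, "ax": 0, "ay": 0, "az": 0},
    {"claw": 0.03, "tx": 0.036, "ty": 0, "tz": 0, "ax": 0, "ay": 0, "az": 0},
    {"claw": 0.03, "tx": 0.04, "ty": 0, "tz": 0, "ax": 0, "ay": 0, "az": 0},
    {"claw": 0.03, "tx": 0.04, "ty": 0, "tz": 0, "ax": 0, "ay": 0, "az": 0},
    {"claw": 0.03, "tx": 0.04, "ty": 0, "tz": 0, "ax": 0, "ay": 0, "az": 0},
  ],
)

```text
t: 36.2
tool_pos: [0.5948, 0.1955, 0.1505]
tcp_rot: [-1.335, 1.117, 1.331]
ft_force: [7.6, 1.6, -0.5]
gripper_width: 0.428
```

Run:
```python
from h import *
st(); print(arm.get_obs()["moment"])
```

```text
t 36.2 pos [0.5948 0.1955 0.1505] jaw 99.8 down [ 0.006  0.003 -1.   ] F [ 7.6  1.6 -0.5] w 0.428 j [ 0.23  0.25  1.51  0.    1.37 -1.51]
[ 0.38371435 -1.47027931  0.05509074]
```

>>> arm_command(
  steps=[
    {"claw": 0.03, "tx": 0, "ty": -0.002, "tz": 0, "ax": 0, "ay": 0, "az": 0},
    {"claw": 0.03, "tx": 0.004, "ty": -0.002, "tz": 0, "ax": 0, "ay": 0, "az": 0},
    {"claw": 0.03, "tx": 0.008, "ty": -0.002, "tz": 0, "ax": 0, "ay": 0, "az": 0},
    {"claw": 0.03, "tx": 0.011, "ty": -0.002, "tz": 0, "ax": 0, "ay": 0, "az": 0},
    {"claw": 0.03, "tx": 0.014, "ty": -0.002, "tz": 0, "ax": 0, "ay": 0, "az": 0},
    {"claw": 0.03, "tx": 0.014, "ty": -0.002, "tz": 0, "ax": 0, "ay": 0, "az": 0},
  ],
)

```text
t: 36.95
tool_pos: [0.5968, 0.1959, 0.1363]
tcp_rot: [-1.335, 1.117, 1.331]
ft_force: [-0.2, -0.4, -1.7]
gripper_width: 0.431
```

Run:
```python
from h import *
st(); print(arm.get_obs()["moment"])
```

```text
t 36.95 pos [0.5968 0.1959 0.1363] jaw 99.8 down [ 0.006  0.003 -1.   ] F [-0.2 -0.4 -1.7] w 0.431 j [ 0.23  0.26  1.52  0.    1.35 -1.51]
[0.04484894 0.04845395 0.02004297]
```

Force is gone. A small push checks the seat.

>>> arm_command(
  steps=[
    {"claw": 0.03, "tx": 0.001, "ty": 0, "tz": 0, "ax": 0, "ay": 0, "az": 0},
    {"claw": 0.03, "tx": 0.002, "ty": 0, "tz": 0, "ax": 0, "ay": 0, "az": 0},
    {"claw": 0.03, "tx": 0.003, "ty": 0, "tz": 0, "ax": 0, "ay": 0, "az": 0},
    {"claw": 0.03, "tx": 0.003, "ty": 0, "tz": 0, "ax": 0, "ay": 0, "az": 0},
  ],
)

```text
t: 37.45
tool_pos: [0.597, 0.196, 0.1357]
tcp_rot: [-1.336, 1.116, 1.33]
ft_force: [-8.7, -2.4, 13.6]
gripper_width: 0.427
```

Run:
```python
from h import *
st(); print(arm.get_obs()["moment"])
```

```text
t 37.45 pos [0.597  0.196  0.1357] jaw 99.8 down [ 0.007  0.003 -1.   ] F [-8.7 -2.4 13.6] w 0.427 j [ 0.23  0.26  1.52  0.    1.35 -1.51]
[-0.425225    1.58057649 -0.0137442 ]
```

>>> arm_command(
  steps=[
    {"claw": 0.03, "tx": 0, "ty": 0, "tz": 0, "ax": 4, "ay": 0, "az": 0},
    {"claw": 0.03, "tx": 0, "ty": 0, "tz": 0, "ax": 8, "ay": 0, "az": 0},
    {"claw": 0.03, "tx": 0, "ty": 0, "tz": 0, "ax": 12, "ay": 0, "az": 0},
    {"claw": 0.03, "tx": 0, "ty": 0, "tz": 0, "ax": 14, "ay": 0, "az": 0},
    {"claw": 0.03, "tx": 0, "ty": 0, "tz": 0, "ax": 15, "ay": 0, "az": 0},
    {"claw": 0.03, "tx": 0, "ty": 0, "tz": 0, "ax": 15, "ay": 0, "az": 0},
  ],
)

```text
t: 38.2
tool_pos: [0.5964, 0.1948, 0.1358]
tcp_rot: [-1.144, 1.246, 1.139]
ft_force: [-4.4, -4.4, 2.6]
gripper_width: 0.428
```

Run:
```python
from h import *
st(); print(arm.get_obs()["moment"])
```

```text
t 38.2 pos [0.5964 0.1948 0.1358] jaw 84.8 down [ 0.005  0.001 -1.   ] F [-4.4 -4.4  2.6] w 0.428 j [ 0.23  0.26  1.52 -0.    1.35 -1.25]
[-0.91215426  0.89016161  0.12169118]
```

>>> arm_command(
  steps=[
    {"claw": 0.03, "tx": 0, "ty": 0, "tz": 0, "ax": 1.5, "ay": 0, "az": 0},
    {"claw": 0.03, "tx": 0, "ty": 0, "tz": 0, "ax": 3, "ay": 0, "az": 0},
    {"claw": 0.03, "tx": 0, "ty": 0, "tz": 0, "ax": 3, "ay": 0, "az": 0},
  ],
)

```text
t: 38.58
tool_pos: [0.5963, 0.1946, 0.1358]
tcp_rot: [-1.105, 1.27, 1.1]
ft_force: [-2.1, -2.0, 1.3]
gripper_width: 0.427
```

Run:
```python
from h import *
st(); print(arm.get_obs()["moment"])
```

```text
t 38.58 pos [0.5963 0.1946 0.1358] jaw 81.8 down [ 0.005  0.    -1.   ] F [-2.1 -2.   1.3] w 0.427 j [ 0.23  0.26  1.52 -0.    1.35 -1.19]
[-0.43107972  0.42154925  0.57238395]
```

>>> arm_command(
  steps=[
    {"claw": 0.03, "tx": 0, "ty": 0, "tz": 0, "ax": -3, "ay": 0, "az": 0},
    {"claw": 0.03, "tx": 0, "ty": 0, "tz": 0, "ax": -6, "ay": 0, "az": 0},
    {"claw": 0.03, "tx": 0, "ty": 0, "tz": 0, "ax": -6, "ay": 0, "az": 0},
    {"claw": 0.06, "tx": 0, "ty": 0, "tz": 0, "ax": -6, "ay": 0, "az": 0},
    {"claw": 0.06, "tx": 0, "ty": 0, "tz": 0, "ax": -6, "ay": 0, "az": 0},
    {"claw": 0.06, "tx": 0, "ty": 0, "tz": 0, "ax": -6, "ay": 0, "az": 0},
    {"claw": 0.06, "tx": -0.03, "ty": 0, "tz": 0, "ax": -6, "ay": 0, "az": 0},
    {"claw": 0.06, "tx": -0.08, "ty": 0, "tz": 0, "ax": -6, "ay": 0, "az": 0},
    {"claw": 0.06, "tx": -0.13, "ty": 0, "tz": 0, "ax": -6, "ay": 0, "az": 0},
    {"claw": 0.06, "tx": -0.17, "ty": 0.03, "tz": 0.03, "ax": -6, "ay": 0, "az": 0},
    {"claw": 0.06, "tx": -0.17, "ty": 0.08, "tz": 0.07, "ax": -6, "ay": 0, "az": 0},
    {"claw": 0.06, "tx": -0.17, "ty": 0.12, "tz": 0.12, "ax": -6, "ay": 0, "az": 0},
    {"claw": 0.06, "tx": -0.17, "ty": 0.16, "tz": 0.17, "ax": -6, "ay": 0, "az": 0},
    {"claw": 0.06, "tx": -0.17, "ty": 0.2, "tz": 0.22, "ax": -6, "ay": 0, "az": 0},
    {"claw": 0.06, "tx": -0.17, "ty": 0.25, "tz": 0.26, "ax": -6, "ay": 0, "az": 0},
    {"claw": 0.06, "tx": -0.17, "ty": 0.29, "tz": 0.3, "ax": -6, "ay": 0, "az": 0},
    {"claw": 0.06, "tx": -0.17, "ty": 0.29, "tz": 0.3, "ax": -6, "ay": 0, "az": 0},
  ],
)

```text
t: 40.7
tool_pos: [0.3476, 0.536, 0.3045]
tcp_rot: [-1.186, 1.221, 1.183]
ft_force: [-0.0, 0.5, -0.1]
gripper_width: 0.644
```

Run:
```python
from meas import *
st(); b,d=cap("side","20"); t,dt=cap("top","20")
crop(b,230,100,200,150,4,"sz20"); crop(t,180,130,250,140,3.2,"tz20")
z=cloud("top",dt)[...,2]
m=((z>0.143)&(z<.18)&(v<200)&(v>140)&(u>235)&(u<370)).astype(np.uint8)
n,l,s,c=cv2.connectedComponentsWithStats(m)
for i in range(1,n):
    if s[i,4]<40: continue
    W=np.array([onplane("top",p,0.158)[:2] for p in np.argwhere(l==i)[:,::-1]])
    w,V=np.linalg.eigh(np.cov(W.T)); a=np.degrees(np.arctan2(V[1,1],V[0,1])); a=(a+90)%180-90
    print(s[i,4],W.mean(0).round(4),"rel ang",(a-3).round(1),"z",np.median(z[l==i]).round(4))
for y in(-.165,-.055,.165): print(man(0,y).round(4))
```

```text
t 40.7 pos [0.3476 0.536  0.3045] jaw 88.1 down [ 0.004  0.001 -1.   ] F [-0.   0.5 -0.1] w 0.644 j [ 0.92  0.22  1.27 -0.    1.65 -0.62]
196 [ 0.6042 -0.023 ] rel ang -4.1 z 0.1562
200 [ 0.6084 -0.1318] rel ang -4.8 z 0.1559
200 [0.5941 0.1943] rel ang -4.6 z 0.1562
[ 0.6106 -0.1348]
[ 0.6049 -0.0249]
[0.5934 0.1948]
```

View pics/sz20.png

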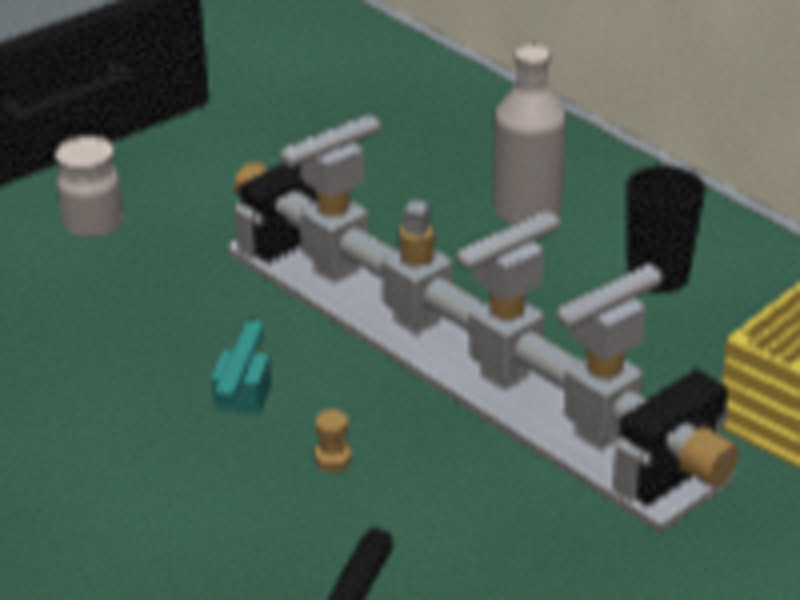

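View pics/tz20.png

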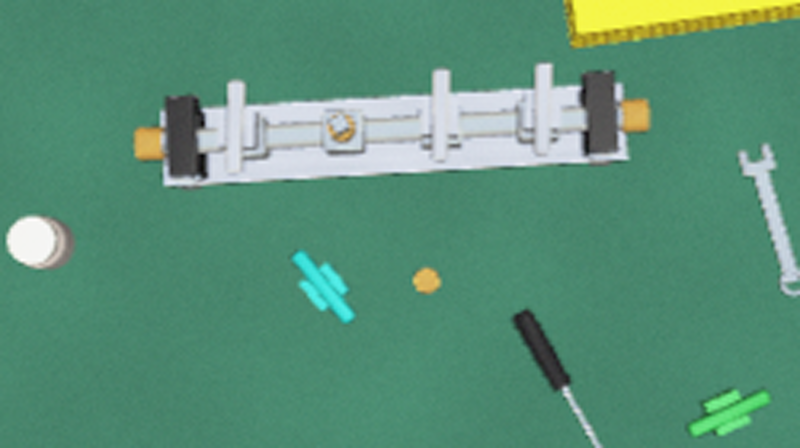

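View pics/top_20.png

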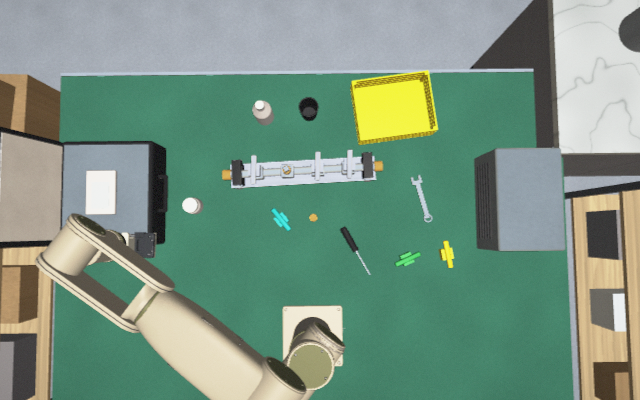

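View pics/side_20.png

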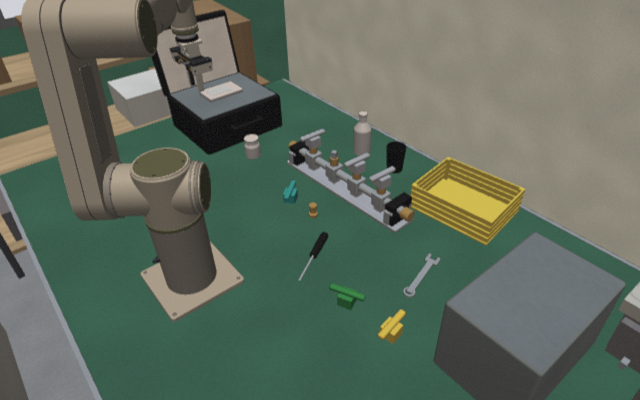

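View pics/top_15.png

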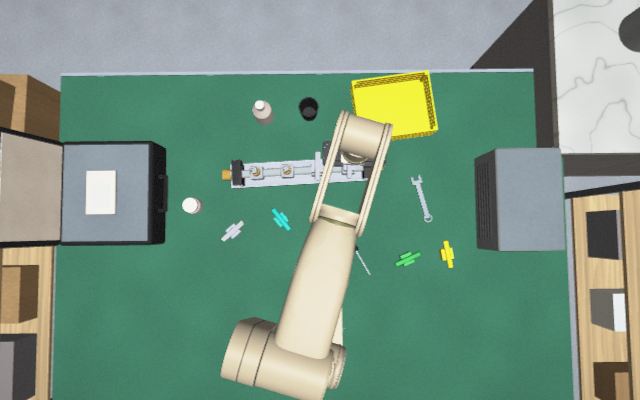

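Run:
```python
from h import *
st(); print(arm.close_job())
```

```text
t 40.8 pos [0.3506 0.5334 0.3046] jaw 87.9 down [ 0.005  0.    -1.   ] F [ 0.5  0.1 -0.1] w 0.645 j [ 0.91  0.21  1.27 -0.    1.65 -0.62]
the job is handed in; nothing more can be done
None
```

I pressed both clamp straps shut first. I then fitted the three loose aluminium handles on stems 1, 2 and 4, and turned each clockwise to its closed stop. I found no fourth handle in either view. The job was handed in at about 41 s; it reports no verdict.

**Last checks:**
- **Straps:** both still lie shut in the final pictures.
- **Fit:** the hubs met the valve necks at the expected height. The bar tops read about 156 mm from the depth picture, against 158 mm nominal.
- **Stops:** the turning moment rose to about 0.55 N m at each stop. I then backed each handle off 6° within its play. The bars lie about 4–5° from straight across the pipe (limit 14°). The stem angles themselves could not be seen under the hubs.
- **Bystanders:** the adapter, jar, wrench and the look-alike handles appear to be where they started, judged by eye.
- **Robot:** the arm was clear of everything, with force near zero.

**Disagreements:**
- The camera placed the handle centres up to 3–4 mm from the stem positions I worked with (largest on stem 1).
- My manifold estimate was about 1.5 mm off at stem 2 and up to 3–4 mm off at stem 4. I corrected both by the sideways force while inserting.
- Camera estimates of the stem angles disagreed by up to about 15°, but every handle still seated.

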